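# Clear the printing table: plates into the case, woodblocks onto the drying rails

## Robot

A 7-joint arm with a two-finger parallel gripper is mounted at the origin on the work surface. World frame = base frame: x ahead of the robot, y to its left, z up, the work surface at z = 0. Lengths are in m, angles in degrees, forces in N, time in s.
With the tool pointing down it reaches from about 0.375 to 0.925 m from the base axis. Payload 3.1 kg.
Tool frame: the origin (TCP) lies midway between the tips of the shut fingers; the grasp point (between the pads) lies 19 mm behind it; z points along the fingers, y is the line along which they close (so a half turn about z gives the same grasp; the last joint's range is limited). The gripper opens to 85 mm and grips with 20 to 120 N. Pads are 22 mm wide; open, the fingers measure 114 mm over their backs; the gripper's body (76 mm by 85 mm) begins 54 mm behind the grasp point. The pads swing forward as they close: fully open they stand 13 mm farther back than shut.
Start: joints at [-82.208, 21.939, 2.515, 91.553, -1.026, 66.532, -2.859], TCP at [0.151, 0.632, 0.231] pointing down, gripper open.
Joint ranges: [-149.38, 149.38], [-23.57, 123.04], [-84.95, 90], [0, 143.3], [-89.99, 269.99], [3.08, 112.72], [-163.45, 163.45]. Speed limits (degrees/s): [159.86, 159.86, 180, 180, 180, 180, 180].

## Interface

Orientations are given as a 3x3 rotation matrix whose columns are the frame's x, y, z axes.
In Python, from cell import ctrl gives the robot as it stands.
- The arm moves only by the shell command python3 -m inch 'ROWS' [OPENING] [FORCE]. ROWS is JSON, a list of rows, each an object with "delta_pos": the shift along the tool's x, y, z in mm, a list of three; "dr": the turn, a rotation vector about the tool's x, y, z in degrees, a list of three. A call has 1 to 20 rows; each row is the pose to reach, as a shift and turn from the pose commanded when the call began, along the tool's axes at that moment; what a row does not reach only later rows make up. A row lasts 1/10 s, in which the tool goes at most 50 mm and 8.59 degrees, less where a joint would pass 70% of its speed; a pose out of reach is approached as far as the arm can. A call with a gripper value outside its range is refused whole. OPENING is the closure, from 0 (fully open) to 1 (shut), set as the call begins (- or left out, the last holds). The fingers move at their own pace and stop on an object; FORCE is the grip in N (left out, the last holds). Time passes only in rows, so rows that repeat a pose let the fingers close. It gives the time, the measured TCP pose, the force, the opening and the grip force at its end, in the units of the state.
- ctrl.get_state(): the state, without advancing time (a new reading comes with each control period).
- ctrl.grab_frame(name): name is "side" or "top" or "wrist"; returns a dict with "frame" (400x640x3 uint8, red, green, blue), "intrinsics" (3x3 intrinsics, pixels), "pose" (4x4, takes a point from camera to world coordinates); the wrist camera has in their place "tool_from_camera" (4x4, takes a point from camera to tool coordinates, whose origin is the TCP and whose axes are the flange's). Camera axes: x right, y down, z forward; pixel columns grow to the right and rows downward; lengths in m; the calibration is good to about 2 mm. A picture is of the moment at which its call begins: read the wrist's pose just before it. There is no depth.
- ctrl.hand_in(): hands the job in; it is judged then, once.
The state is a dict: "clock": time; "qpos": joint angles; "joint_velocities": joint speeds; "effort": joint torques, N m; "ee_pos": TCP position; "orientation": TCP orientation; "ft_force": force on the tool from outside, world axes, zero at the start; "ft_torque": the same for the moment, N m; "gripper_width": opening from 0.0 (shut) to 1.0 (fully open); "gripper_force": force on a finger pad.
Only numpy, scipy, OpenCV 4.12 (cv2) and the standard library are available. Lean on these libraries where they do the work, as an engineer would, in place of code of your own. Each camera call takes 0.05 s, during which the arm holds its last target. There are 200 camera calls.

## Task

Clear up after printing: slide the gate of the plate case fully open, slide every metal printing plate lying on the table fully home into a slot of the case (one plate to a slot), and once they are all in, slide the gate fully shut again. Lay every wet woodblock on the sloping drying stand, side by side, each lengthwise up the slope, flat on both rails with its lower end against the lip. Leave all the other things on the table standing where they are.

Things in the scene. Friction and masses are not known exactly. Their poses are not given: they have to be found in the camera images.
- block0: one of up to four identical woodblocks (three or four are there): brown slab 84 x 45 x 20 mm with a dark carved face, about 70 g, starting flat on the table. Origin: centre of the slab; x along the 84 mm, y along the 45 mm, z along the 20 mm (out of the dark face). Either face may lie on the rails and either end may be the lower one.
- block1: one of up to four identical woodblocks (three or four are there): brown slab 84 x 45 x 20 mm with a dark carved face, about 70 g, starting flat on the table. Origin: centre of the slab; x along the 84 mm, y along the 45 mm, z along the 20 mm (out of the dark face). Either face may lie on the rails and either end may be the lower one.
- block2: one of up to four identical woodblocks (three or four are there): brown slab 84 x 45 x 20 mm with a dark carved face, about 70 g, starting flat on the table. Origin: centre of the slab; x along the 84 mm, y along the 45 mm, z along the 20 mm (out of the dark face). Either face may lie on the rails and either end may be the lower one.
- block3: one of up to four identical woodblocks (three or four are there): brown slab 84 x 45 x 20 mm with a dark carved face, about 70 g, starting flat on the table. Origin: centre of the slab; x along the 84 mm, y along the 45 mm, z along the 20 mm (out of the dark face). Either face may lie on the rails and either end may be the lower one.
- plate0: one of up to two identical steel printing plates (one or two are there): 110 x 60 x 8 mm, about 150 g, starting flat on the table before the case. Origin: centre of the slab; x along the 110 mm, y along the 60 mm, z along the 8 mm. Either face up and either end first will do.
- plate1: one of up to two identical steel printing plates (one or two are there): 110 x 60 x 8 mm, about 150 g, starting flat on the table before the case. Origin: centre of the slab; x along the 110 mm, y along the 60 mm, z along the 8 mm. Either face up and either end first will do.
- rails: fixed sloping top of the dark wooden drying stand, rising away from the robot at 30 degrees; 330 mm long. Origin: middle of the lip's inner foot, 56 mm above the table; x up the slope, y along the rails, z square off the rail faces (plane z = 0). The lip (inner face at x = 0, 8 mm thick) stands 9 mm above the faces. A block well laid has its centre at x 42, z 10 mm; keep |y| under 140 mm.
- upper_rail (a point): middle of the upper rail's face, at x = 64 mm in the rails' frame. The two rails are 12 mm wide: the lower covers x 4 to 16 mm, the upper x 58 to 70 mm, and there is nothing between them; a laid block overhangs the upper one by 14 mm.
- case: fixed low grey plate case with a clear top, 120 (x) x 77 (y) x 42 (z) mm, at the robot's right; origin: centre of the underside, z up, x inwards from the mouth. Two flat slots one above the other, each 65 mm wide (about y = 0), 11 mm high, 114 mm deep: lower z 12 to 23, upper z 27 to 38 mm. A plate flush with the mouth has its centre at x = -5 mm.
- case_mouth (a point): middle of the lower edge of the case's mouth (x = -60, z = 12 mm in the case's frame); the mouth faces roughly to the robot's left. Before it, on the table, lies the gate's guide strip, 5 mm high, 16 mm wide (case x -76 to -60, y -45 to 155 mm).
- gate (a joint): sliding gate before the case's mouth, an aluminium bar 6 mm thick (case x -70 to -64 mm), 70 mm long, top at 42 mm: 0 = shut, covering the mouth; 0.09 m = fully open, moved 90 mm along the case's +y (then it spans y 55 to 125 mm). It stays where it is left and takes about 1 N to move.
- gate_knob (a point): centre of the gate's black square knob, 14 x 14 mm and 24 mm high, on the middle of the gate's top edge, 42 to 66 mm above the table.
- ink_tin: bystander: ink tin, 60 mm across, 45 mm high, standing between the robot and the woodblocks; origin centre of underside
- tape: bystander: roll of tape lying flat, 84 mm across, 24 mm high; origin centre of underside
- dish: bystander: small white ceramic bowl, 90 mm across, 22 mm high; origin centre of underside
- jar: bystander: ink jar, 64 mm across, 90 mm high, beyond the drying stand; origin centre of underside
- solvent: bystander: white solvent bottle, 72 mm across, 190 mm high; origin centre of underside
- knife: bystander: palette knife lying on the table to the right of the case; origin under its middle
- brush_mug: bystander: blue mug with brushes, 76 mm across, 235 mm high in all; origin centre of underside
Mind the look-alikes: they are no part of the job. Leave any purple or yellow look-alike of the block2 alone. What is shaped like the block1 but purple is not meant.

How it is judged (in metres and radians):
On the way, in this order (a step that is already met when the one before it is completed fails the run):
1. the gate of the plate case is slid open (value of joint gate above 0.075 m), for 0.2 s.
2. every plate is fully home in the case (x of plate0 in the frame of case between -0.011 and 0.006 m and y of plate0 in the frame of case between -0.006 and 0.006 m and z of plate0 in the frame of case between 0.012 and 0.04 m and angle between the z axis of each of plate0, plate1 and the z axis of case, either way round below 0.08 rad and x of plate1 in the frame of case between -0.011 and 0.006 m and y of plate1 in the frame of case between -0.006 and 0.006 m and z of plate1 in the frame of case between 0.012 and 0.04 m), for 0.2 s.
3. the gate is slid shut (value of joint gate below 0.008 m), for 0.2 s.
At the end, for the whole second after the job is handed in: Each plate present is in a slot, standing out under 6 mm; gate shut within 8 mm; each woodblock present lies at rest on both rails, flat (0.12 rad), lengthwise up the slope (0.25 rad), lower end within 8 mm of the lip, centre within 150 mm of the rails' middle (all of step 2 and value of joint gate below 0.008 m and x of block0 in the frame of rails between 0.034 and 0.05 m and y of block0 in the frame of rails between -0.15 and 0.15 m and z of block0 in the frame of rails between 0.005 and 0.015 m and angle between the z axis of each of block0, block1, block2, block3 and the z axis of rails, either way round below 0.12 rad and angle between the x axis of each of block0, block1, block2, block3 and the x axis of rails, either way round below 0.25 rad and linear speed of each of block0, block1, block2, block3 below 0.02 m/s and x of block1 in the frame of rails between 0.034 and 0.05 m and y of block1 in the frame of rails between -0.15 and 0.15 m and z of block1 in the frame of rails between 0.005 and 0.015 m and x of block2 in the frame of rails between 0.034 and 0.05 m and y of block2 in the frame of rails between -0.15 and 0.15 m and z of block2 in the frame of rails between 0.005 and 0.015 m and x of block3 in the frame of rails between 0.034 and 0.05 m and y of block3 in the frame of rails between -0.15 and 0.15 m and z of block3 in the frame of rails between 0.005 and 0.015 m); the robot touches nothing.
It fails at once if one of the other things is pushed more than 4 cm from its place (distance of any of ink_tin, tape, dish, jar, solvent, knife, brush_mug from where it was at the start of the episode above 0.04 m).
It fails at once if one of the other things is knocked over (angle between any of ink_tin, tape, dish, jar, solvent, brush_mug's own z axis and vertical above 0.5 rad).
Of block0, block1, block2, block3 only 3 to 4 are there at a start; the rules pass over those that are not, and their reading is None.
Of plate0, plate1 only 1 to 2 are there at a start; the rules pass over those that are not, and their reading is None.
At some moment in a run one of block0, block1, block2, block3, plate0, plate1 may be knocked a few centimetres aside while the robot is not near it.
It also fails if it takes over 210 s, if anything falls off the work surface, if the arm or the gripper's body presses on something with over 40 N, if the wrist force passes 120 N, or if a joint passes its speed limit or range.

## Working session

There is one attempt and no reset: what is moved stays moved. The work goes in short steps, Python scripts to look and compute and a shell command to move; the robot and the scene stay as the last step left them, time stands still between calls to the robot, and variables do not carry over. Pictures are saved under pics/ and viewed, at most 14 in all, crops included, and the job is handed in when it is done.

```bash
ls; mkdir -p pics
python3 - <<'E'
from cell import ctrl
import cv2,numpy as np
s=ctrl.get_state();print(s)
for n in("top","side"):
    f=ctrl.grab_frame(n);cv2.imwrite(f"pics/{n}0.png",f["frame"][:,:,::-1])
    print(n,f["intrinsics"].tolist(),np.round(f["pose"],4).tolist())
    np.savez(f"{n}.npz",K=f["intrinsics"],T=f["pose"])
print(np.round(ctrl.grab_frame("wrist")["tool_from_camera"],4).tolist())
E
```

```text
pics
{'clock': 0.0, 'qpos': array([-82.20722025,  21.99237935,   2.51134438,  91.65218142,
        -1.02744063,  66.53193766,  -2.85774011]), 'joint_velocities': array([-0.03196578, -0.11410461,  0.06188283,  0.02167243,  0.099638  ,
        0.01513168,  0.02963881]), 'effort': array([-2.22819963e-04, -4.33464861e+01,  1.02446996e+00, -2.49507236e+01,
        1.06089652e-02,  1.13294422e-02, -4.40063260e-06]), 'ee_pos': array([0.15036664, 0.63136736, 0.22985722]), 'orientation': array([[-9.72812036e-01,  2.31595514e-01, -5.11026745e-04],
       [ 2.31596050e-01,  9.72808463e-01, -2.63909786e-03],
       [-1.14072084e-04, -2.68569794e-03, -9.99996387e-01]]), 'ft_force': array([0.11184916, 0.03690525, 0.6711589 ]), 'ft_torque': array([0.05782724, 0.03502859, 0.04986626]), 'gripper_force': 0.0, 'gripper_width': 1.002546928218037}
top [[508.04940586013873, 0.0, 313.63036347005254], [0.0, 508.04940586013873, 192.835053352696], [0.0, 0.0, 1.0]] [[-0.0037, -0.9986, 0.0532, 0.4514], [-1.0, 0.0034, -0.0074, 0.0016], [0.0072, -0.0532, -0.9986, 1.9064], [0.0, 0.0, 0.0, 1.0]]
side [[405.86230370247023, 0.0, 319.78637965722095], [0.0, 405.86230370247023, 196.4123049257502], [0.0, 0.0, 1.0]] [[0.8104, -0.4143, 0.4143, -0.0458], [-0.5858, -0.5698, 0.5763, -0.8142], [-0.0027, -0.7097, -0.7045, 1.0879], [0.0, 0.0, 0.0, 1.0]]
[[0.0001, -0.9498, -0.313, 0.0796], [1.0, 0.0002, -0.0002, 0.0004], [0.0002, -0.313, 0.9498, -0.1431], [0.0, 0.0, 0.0, 1.0]]
```

View pics/top0.png

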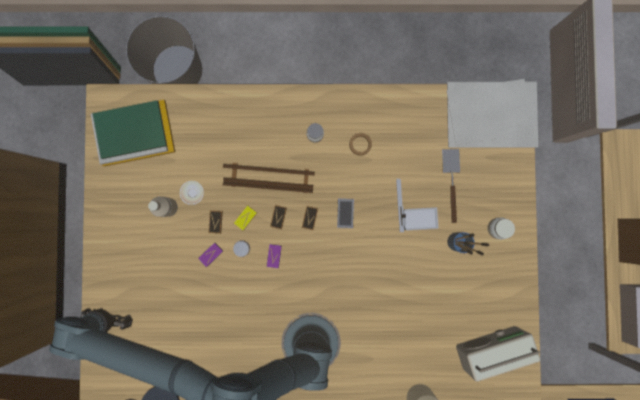

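View pics/side0.png

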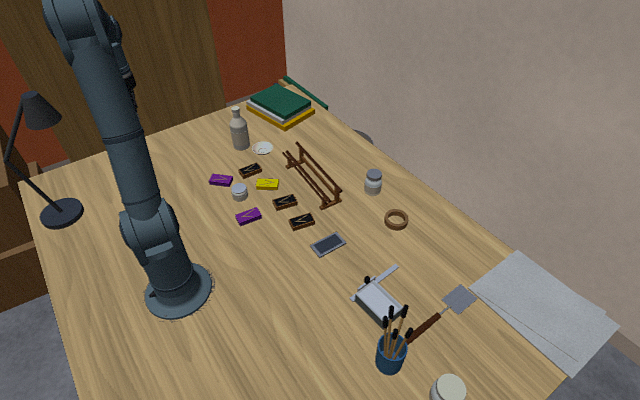

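The top view shows brown blocks at about (215,222), (279,216) and (310,217), a plate at (345,213), the case at (419,219) with its gate along (401,200–230), and the rails from (223,180) to (313,187). The yellow and purple look-alikes are to be left alone. I'll enlarge this next.

```bash
cat > h.py <<'E'
import numpy as np,cv2
from cell import ctrl
def ray(K,T,u,v,z):
    d=T[:3,:3]@np.linalg.solve(K,[u,v,1.]);o=T[:3,3];return o+d*(z-o[2])/d[2]
def top(u,v,z,n="top"):
    f=np.load(n+".npz");return ray(f["K"],f["T"],u,v,z)
def wrist(name,box=None,scale=1):
    s=ctrl.get_state();f=ctrl.grab_frame("wrist")
    B=np.eye(4);B[:3,:3]=s["orientation"];B[:3,3]=s["ee_pos"]
    T=B@f["tool_from_camera"];np.savez(name+".npz",K=f["intrinsics"],T=T)
    cv2.imwrite(f"pics/{name}.png",f["frame"][:,:,::-1])
    return s
def go(p,R=None,steps=None):
    """print delta_pos (mm) / dr (deg) in tool axes to reach p,R from the measured pose"""
    from scipy.spatial.transform import Rotation as Ro
    s=ctrl.get_state();A=s["orientation"]
    d=A.T@(np.array(p)-s["ee_pos"])*1000
    r=Ro.from_matrix(A.T@R).as_rotvec(degrees=True) if R is not None else np.zeros(3)
    print("t",round(s["clock"],2),"dp",d.round(1),"dr",r.round(2))
def down(yaw):
    """tool down, tool y (closing line) at yaw deg from world x"""
    c,s=np.cos(np.radians(yaw)),np.sin(np.radians(yaw))
    y=np.array([c,s,0]);z=np.array([0,0,-1.]);return np.column_stack([np.cross(y,z),y,z])
E
python3 - <<'E'
import cv2
im=cv2.imread("pics/top0.png")[155:265,195:455]
cv2.imwrite("pics/top0c.png",cv2.resize(im,None,fx=3,fy=3,interpolation=cv2.INTER_CUBIC))
from h import *
for n,u,v,z in[("b",215,222,.02),("b",279,216,.02),("b",310,217,.02),("pl",345,213,.008),("knob",404,216,.066),("railL",223,181,.056),("railR",313,188,.056),("tin",242,248,.045),("case",419,219,.042)]:print(n,top(u,v,z).round(3))
E
```

```text
b [0.445 0.353 0.02 ]
b [0.466 0.116 0.02 ]
b [0.462 0.002 0.02 ]
pl [ 0.477 -0.129  0.008]
knob [ 0.464 -0.339  0.066]
railL [0.594 0.318 0.056]
railR [ 0.568 -0.01   0.056]
tin [0.35  0.25  0.045]
case [ 0.453 -0.399  0.042]
```

View pics/top0c.png

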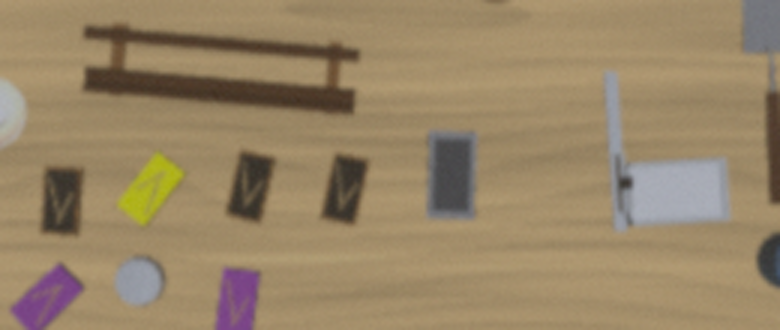

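The crop shows the gate shut, with its knob at crop (625,183). The plate's long side lies along world x, and the blocks run roughly along x too. All positions agree with the given reach and sizes. I'll move over the plate and case for a close look.

Run:
```python
from h import *
go([.45,.1,.35],down(45)); go([.47,-.25,.36],down(0))
```

```text
t 0.15 dp [-414.6 -448.  -118.8] dr [-0.12  0.04 31.61]
t 0.15 dp [-515.1 -783.9 -128.1] dr [-0.1   0.09 76.61]
```

```bash
M='{"delta_pos":[-515,-784,-128],"dr":[0,0,76.6]}'; true
python3 -m inch '[{"delta_pos":[-40,-44,-12],"dr":[0,0,3]},{"delta_pos":[-80,-88,-24],"dr":[0,0,6]},{"delta_pos":[-120,-132,-36],"dr":[0,0,9]},{"delta_pos":[-160,-176,-48],"dr":[0,0,12]},{"delta_pos":[-200,-220,-60],"dr":[0,0,16]},{"delta_pos":[-240,-260,-72],"dr":[0,0,19]},{"delta_pos":[-280,-300,-84],"dr":[0,0,22]},{"delta_pos":[-330,-355,-96],"dr":[0,0,26]},{"delta_pos":[-380,-410,-110],"dr":[0,0,29]},{"delta_pos":[-415,-448,-119],"dr":[0,0,32]},{"delta_pos":[-430,-490,-122],"dr":[0,0,37]},{"delta_pos":[-445,-540,-124],"dr":[0,0,43]},{"delta_pos":[-460,-590,-126],"dr":[0,0,50]},{"delta_pos":[-475,-640,-128],"dr":[0,0,57]},{"delta_pos":[-490,-690,-128],"dr":[0,0,64]},{"delta_pos":[-505,-740,-128],"dr":[0,0,71]},{"delta_pos":[-515,-784,-128],"dr":[0,0,76.6]},{"delta_pos":[-515,-784,-128],"dr":[0,0,76.6]},{"delta_pos":[-515,-784,-128],"dr":[0,0,76.6]},{"delta_pos":[-515,-784,-128],"dr":[0,0,76.6]}]'
python3 - <<'E'
from h import *
go([.47,-.25,.36],down(0))
E
```

```text
clock: 2.15
ee_pos: [0.468, -0.2564, 0.36]
orientation: [[0.009, 1.0, 0.001], [1.0, -0.009, -0.004], [-0.004, 0.001, -1.0]]
ft_force: [-0.2, -1.0, -0.1]
gripper_width: 0.997
gripper_force: 0.0
t 2.15 dp [ 6.4  1.9 -0. ] dr [ 0.04  0.22 -0.53]
```

```bash
python3 -m inch '[{"delta_pos":[0,0,0],"dr":[0,0,0]},{"delta_pos":[0,0,0],"dr":[0,0,0]}]'
python3 - <<'E'
from h import *
s=wrist("w1");f=np.load("w1.npz");print(s["ee_pos"],s["orientation"].round(4).tolist(),f["K"].tolist())
E
```

```text
clock: 2.35
ee_pos: [0.4698, -0.2488, 0.3588]
orientation: [[-0.0, 1.0, -0.001], [1.0, 0.0, 0.001], [0.001, -0.001, -1.0]]
ft_force: [0.5, -0.1, -0.8]
gripper_width: 0.998
gripper_force: 0.0
[ 0.46981431 -0.24882612  0.35876992] [[-0.0, 1.0, -0.0011], [1.0, 0.0, 0.0009], [0.0009, -0.0011, -1.0]] [[288.492206046198, 0.0, 316.72025639065663], [0.0, 288.492206046198, 201.04500489060575], [0.0, 0.0, 1.0]]
```

View pics/w1.png

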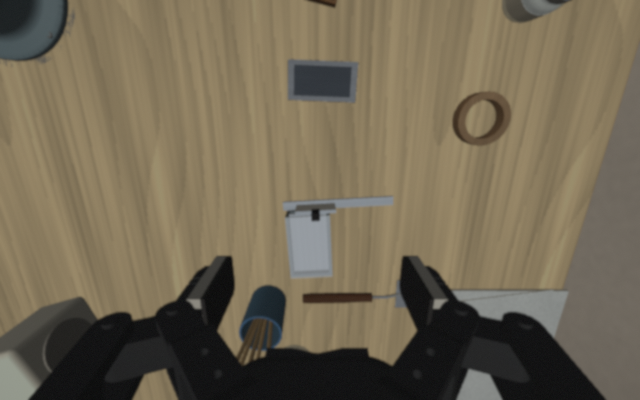

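The wrist view shows the plate with corners near (288,60) to (357,101), the knob top at (315,214), the guide strip from (284,205) to (393,200), and the case body below. I'll crop for detail.

Run:
```python
import cv2,numpy as np
im=cv2.imread("pics/w1.png")
a=cv2.resize(im[192:284,274:404],None,fx=4,fy=4,interpolation=cv2.INTER_CUBIC)
b=cv2.resize(im[50:110,274:372],None,fx=4,fy=4,interpolation=cv2.INTER_CUBIC)
b=cv2.copyMakeBorder(b,0,0,0,a.shape[1]-b.shape[1],cv2.BORDER_CONSTANT)
cv2.imwrite("pics/w1c.png",np.vstack([b,a][:2])[:600] if b.shape[0]+a.shape[0]<=600 else np.vstack([b,a])[:608][8:])
print(a.shape,b.shape)
```

```text
(368, 520, 3) (240, 520, 3)
```

View pics/w1c.png

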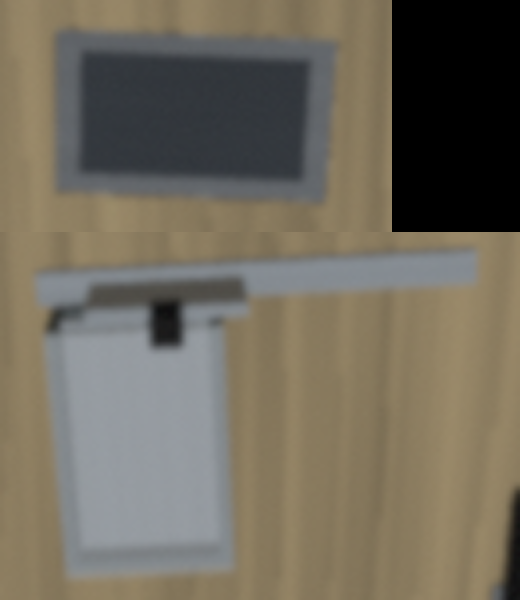

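The crop is sharp enough to fit the full case pose (strip, case top and knob corners) and the plate pose by least squares.

```bash
cat > fit.py <<'E'
from h import *
from scipy.optimize import least_squares
def fit(name,pts,px,x0):
    """pose (x,y,yaw deg) of body whose points pts (mm, body frame, z above table) are seen at px in picture name"""
    f=np.load(name+".npz");K,T=f["K"],f["T"];W=np.linalg.inv(T);pts=np.array(pts)/1000.
    def r(q):
        a=np.radians(q[2]);R=np.array([[np.cos(a),-np.sin(a),0],[np.sin(a),np.cos(a),0],[0,0,1]])
        P=(pts@R.T+[q[0],q[1],0])@W[:3,:3].T+W[:3,3];uv=P@K.T
        return (uv[:,:2]/uv[:,2:]-px).ravel()
    o=least_squares(r,x0,x_scale=[.01,.01,1]);return o.x,o.fun.reshape(-1,2).round(1)
E
python3 - <<'E'
from fit import *
P=lambda c:[274+c[0]/4,50+(c[1]+8)/4] if c[1]<232 else [274+c[0]/4,192+(c[1]-232)/4]
case=[(-76,-45,5),(-76,155,5),(-60,155,5),(60,-38.5,42),(60,38.5,42),(-60,-7,66),(-60,7,66)]
cp=np.array([P(c) for c in[(36,272),(476,248),(478,283),(68,578),(234,570),(151,348),(181,348)]])
q,r=fit("w1",case,cp,[.45,-.4,-90]);print("case",q.round(4),r.tolist())
pl=[(-55,30,8),(55,30,8),(55,-30,8),(-55,-30,8)]
pp=np.array([P(c) for c in[(57,30),(335,43),(325,202),(57,190)]])
q2,r2=fit("w1",pl,pp,[.47,-.13,0]);print("plate",q2.round(4),r2.tolist())
a=np.radians(q[2]);R=np.array([[np.cos(a),-np.sin(a)],[np.sin(a),np.cos(a)]])
print("knob",(q[:2]+R@[-.067,0]).round(4),"open knob",(q[:2]+R@[-.067,.09]).round(4),"mouth",(q[:2]+R@[-.06,0]).round(4))
for n,u,v,z in[("mug",463,240,.1),("mug",265,310,0)]:print(top(u,v,z,"top" if u>400 else "w1").round(3))
E
```

```text
case [  0.4621  -0.4061 -87.8378] [[2.7, -0.8], [3.3, 1.2], [2.4, 0.8], [1.5, -0.9], [1.9, -0.3], [-5.8, 0.3], [-4.8, 0.1]]
plate [ 0.4794 -0.131  -2.2523] [[-0.4, -0.3], [0.8, -0.5], [0.2, 0.4], [-0.7, 0.6]]
knob [ 0.4595 -0.3391] open knob [ 0.5495 -0.3357] mouth [ 0.4598 -0.3461]
[ 0.378 -0.541  0.1  ]
[ 0.362 -0.573  0.   ]
```

The knob is the only misfit, which suggests the gate starts partly open. I'll refit without it.

Run:
```python
from fit import *
P=lambda c:[274+c[0]/4,50+(c[1]+8)/4] if c[1]<232 else [274+c[0]/4,192+(c[1]-232)/4]
case=[(-76,-45,5),(-76,155,5),(-60,155,5),(60,-38.5,42),(60,38.5,42)]
cp=np.array([P(c) for c in[(36,272),(476,248),(478,283),(68,578),(234,570)]])
q,r=fit("w1",case,cp,[.45,-.4,-90]);print("case",q.round(4),r.tolist())
a=np.radians(q[2]);R=np.array([[np.cos(a),-np.sin(a)],[np.sin(a),np.cos(a)]])
k=top(274+166/4,192+(348-232)/4,.066,"w1")[:2];kc=(R.T@(k-q[:2])).round(4);print("knob back edge in case frame",kc)
g=kc[1];print("knob",(q[:2]+R@[-.067,g]).round(4),"open",(q[:2]+R@[-.067,.09]).round(4),"mouth",(q[:2]+R@[-.06,0]).round(4))
kw=q[:2]+R@[-.067,g]
go([kw[0],kw[1],.15],down(q[2]))
```

```text
case [  0.4581  -0.4071 -86.7895] [[-0.2, 0.1], [0.4, 0.3], [-0.4, -0.1], [-0.1, -0.2], [0.3, -0.2]]
knob back edge in case frame [-0.0606  0.0138]
knob [ 0.4681 -0.3394] open [ 0.5442 -0.3351] mouth [ 0.4547 -0.3471]
t 2.4 dp [-91.9  -2.1 208.6] dr [-1.000e-01 -3.000e-02  8.693e+01]
```

The fit is now within 0.4 px: case at (0.458,−0.407), yaw −86.8°, with the gate about 14 mm open at the start. Next I'll grip the knob along the gate's travel.

```bash
python3 -m inch '[{"delta_pos":[-20,0,45],"dr":[0,0,-1]},{"delta_pos":[-40,-1,90],"dr":[0,0,-2]},{"delta_pos":[-60,-1,135],"dr":[0,0,-3.2]},{"delta_pos":[-80,-2,180],"dr":[0,0,-3.2]},{"delta_pos":[-91,-2,225],"dr":[0,0,-3.2]},{"delta_pos":[-91,-2,260],"dr":[0,0,-3.2]},{"delta_pos":[-91,-2,290],"dr":[0,0,-3.2]},{"delta_pos":[-91,-2,305],"dr":[0,0,-3.2]},{"delta_pos":[-91,-2,312],"dr":[0,0,-3.2]},{"delta_pos":[-91,-2,312],"dr":[0,0,-3.2]},{"delta_pos":[-91,-2,312],"dr":[0,0,-3.2]}]' 0 20
python3 -m inch '[{"delta_pos":[0,0,0],"dr":[0,0,0]},{"delta_pos":[0,0,0],"dr":[0,0,0]},{"delta_pos":[0,0,0],"dr":[0,0,0]},{"delta_pos":[0,0,0],"dr":[0,0,0]},{"delta_pos":[0,0,0],"dr":[0,0,0]},{"delta_pos":[0,0,0],"dr":[0,0,0]},{"delta_pos":[0,0,0],"dr":[0,0,0]},{"delta_pos":[0,0,0],"dr":[0,0,0]}]' 1 20
```

```text
clock: 3.5
ee_pos: [0.4694, -0.3409, 0.0488]
orientation: [[-0.057, 0.998, 0.003], [0.998, 0.057, -0.001], [-0.001, 0.003, -1.0]]
ft_force: [-0.4, 0.4, 1.0]
gripper_width: 1.001
gripper_force: 0.0
clock: 4.3
ee_pos: [0.468, -0.3407, 0.0475]
orientation: [[-0.056, 0.998, 0.0], [0.998, 0.056, 0.0], [0.0, 0.0, -1.0]]
ft_force: [-0.4, 0.2, 4.1]
gripper_width: 0.158
gripper_force: 23.3
```

```bash
python3 -m inch '[{"delta_pos":[0,8,-1],"dr":[0,0,0]},{"delta_pos":[0,16,-1],"dr":[0,0,0]},{"delta_pos":[0,26,-1],"dr":[0,0,0]},{"delta_pos":[0,36,-1],"dr":[0,0,0]},{"delta_pos":[0,46,-1],"dr":[0,0,0]},{"delta_pos":[0,56,-1],"dr":[0,0,0]},{"delta_pos":[0,66,-1],"dr":[0,0,0]},{"delta_pos":[0,72,-1],"dr":[0,0,0]},{"delta_pos":[0,76,-1],"dr":[0,0,0]},{"delta_pos":[0,76,-1],"dr":[0,0,0]},{"delta_pos":[0,76,-1],"dr":[0,0,0]},{"delta_pos":[0,76,-1],"dr":[0,0,0]}]'
```

```text
clock: 5.5
ee_pos: [0.5424, -0.3365, 0.0477]
orientation: [[-0.055, 0.998, -0.002], [0.998, 0.055, 0.0], [0.0, -0.002, -1.0]]
ft_force: [-3.3, -3.8, -7.6]
gripper_width: 0.153
gripper_force: 21.9
```

The gate is open (knob at case y ≈ 0.088). I'll release it, lift and go over the near end of the plate with the tool turned.

```bash
python3 -m inch '[{"delta_pos":[0,0,0],"dr":[0,0,0]},{"delta_pos":[0,0,0],"dr":[0,0,0]},{"delta_pos":[0,0,0],"dr":[0,0,0]},{"delta_pos":[0,0,-30],"dr":[0,0,0]},{"delta_pos":[0,0,-70],"dr":[0,0,0]},{"delta_pos":[20,-9,-100],"dr":[0,0,-8]},{"delta_pos":[45,-20,-100],"dr":[0,0,-16]},{"delta_pos":[70,-30,-100],"dr":[0,0,-24.5]},{"delta_pos":[95,-40,-100],"dr":[0,0,-33]},{"delta_pos":[120,-52,-100],"dr":[0,0,-41.5]},{"delta_pos":[145,-62,-100],"dr":[0,0,-50]},{"delta_pos":[170,-74,-90],"dr":[0,0,-58.5]},{"delta_pos":[190,-82,-80],"dr":[0,0,-67]},{"delta_pos":[212,-90,-70],"dr":[0,0,-75.5]},{"delta_pos":[212,-90,-60],"dr":[0,0,-84.5]},{"delta_pos":[212,-90,-60],"dr":[0,0,-84.5]},{"delta_pos":[212,-90,-60],"dr":[0,0,-84.5]},{"delta_pos":[212,-90,-60],"dr":[0,0,-84.5]}]' 0.15 20
python3 - <<'E'
from h import *
wrist("w2");go([.4404,-.1295,.06],down(87.75))
E
```

```text
clock: 7.3
ee_pos: [0.4434, -0.1306, 0.1093]
orientation: [[-0.999, 0.043, 0.002], [0.043, 0.999, -0.0], [-0.002, -0.0, -1.0]]
ft_force: [-0.5, 0.8, 0.3]
gripper_width: 0.85
gripper_force: 0.0
t 7.35 dp [ 3.   0.9 49.2] dr [-0.02  0.12 -0.21]
```

View pics/w2.png

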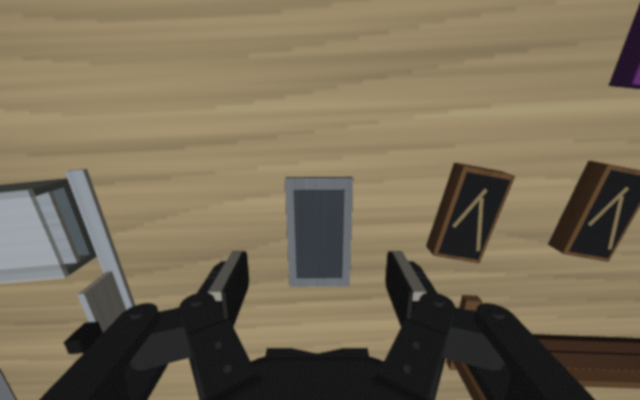

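The plate lies at (286,178)–(351,286), centred between the fingers, and the blocks stand clear to the right. I'll check its pose from this closer view.

Run:
```python
from fit import *
pl=[(-55,-30,8),(-55,30,8),(55,30,8),(55,-30,8)]
q,r=fit("w2",pl,np.array([(286,178),(352.5,177.5),(350.5,286),(289.5,286)]),[.47,-.13,0]);print(q.round(4),r.tolist())
a=np.radians(q[2]);g=q[:2]-.039*np.array([np.cos(a),np.sin(a)]);print(g)
go([*g,.01],down(90+q[2]))
```

```text
[ 0.4783 -0.1292 -1.9863] [[-1.2, -0.0], [1.3, -0.1], [-0.2, -0.1], [0.1, 0.3]]
[ 0.43936537 -0.12781881]
t 7.35 dp [ 4.2  2.6 99.2] dr [-0.02  0.12 -0.47]
```

```bash
python3 -m inch '[{"delta_pos":[4,2,40],"dr":[0,0,-0.3]},{"delta_pos":[4,2,75],"dr":[0,0,-0.3]},{"delta_pos":[4,2,95],"dr":[0,0,-0.3]},{"delta_pos":[4,2,105],"dr":[0,0,-0.3]},{"delta_pos":[4,2,107],"dr":[0,0,-0.3]},{"delta_pos":[4,2,107],"dr":[0,0,-0.3]},{"delta_pos":[4,2,107],"dr":[0,0,-0.3]}]'
python3 -m inch '[{"delta_pos":[0,0,2],"dr":[0,0,0]},{"delta_pos":[0,0,2],"dr":[0,0,0]},{"delta_pos":[0,0,2],"dr":[0,0,0]}]'
python3 -m inch '[{"delta_pos":[0,0,2],"dr":[0,0,0]},{"delta_pos":[0,0,2],"dr":[0,0,0]},{"delta_pos":[0,0,2],"dr":[0,0,0]}]'
python3 -m inch '[{"delta_pos":[0,0,2],"dr":[0,0,0]},{"delta_pos":[0,0,2],"dr":[0,0,0]},{"delta_pos":[0,0,2],"dr":[0,0,0]}]'
```

```text
clock: 8.05
ee_pos: [0.4396, -0.128, 0.0024]
orientation: [[-0.999, 0.035, 0.003], [0.035, 0.999, -0.0], [-0.003, -0.0, -1.0]]
ft_force: [0.3, 0.2, 0.5]
gripper_width: 0.852
gripper_force: 0.0
clock: 8.35
ee_pos: [0.4385, -0.1275, -0.0004]
orientation: [[-0.999, 0.035, 0.001], [0.035, 0.999, 0.0], [-0.001, 0.0, -1.0]]
ft_force: [-1.1, -1.1, -0.6]
gripper_width: 0.851
gripper_force: 0.0
clock: 8.65
ee_pos: [0.4381, -0.1276, -0.0028]
orientation: [[-0.999, 0.035, -0.0], [0.035, 0.999, 0.0], [0.0, 0.0, -1.0]]
ft_force: [0.5, -1.0, -0.2]
gripper_width: 0.85
gripper_force: 0.0
clock: 8.95
ee_pos: [0.4381, -0.1276, -0.0049]
orientation: [[-0.999, 0.035, -0.0], [0.035, 0.999, -0.0], [0.0, -0.0, -1.0]]
ft_force: [0.2, -0.4, 0.9]
gripper_width: 0.851
gripper_force: 0.0
```

```bash
python3 -m inch '[{"delta_pos":[0,0,-0.5],"dr":[0,0,0]},{"delta_pos":[0,0,-0.5],"dr":[0,0,0]},{"delta_pos":[0,0,-0.5],"dr":[0,0,0]},{"delta_pos":[0,0,-0.5],"dr":[0,0,0]},{"delta_pos":[0,0,-0.5],"dr":[0,0,0]},{"delta_pos":[0,0,-0.5],"dr":[0,0,0]}]' 1 60
python3 -m inch '[{"delta_pos":[0,0,-10],"dr":[0,0,0]},{"delta_pos":[0,0,-30],"dr":[0,0,0]},{"delta_pos":[0,0,-60],"dr":[0,0,0]},{"delta_pos":[0,0,-100],"dr":[0,0,0]},{"delta_pos":[0,0,-100],"dr":[0,0,0]},{"delta_pos":[0,0,-100],"dr":[0,0,0]}]'
python3 - <<'E'
from h import *
wrist("w3")
E
```

```text
clock: 9.55
ee_pos: [0.4383, -0.1278, -0.0037]
orientation: [[-0.999, 0.035, 0.0], [0.035, 0.999, 0.0], [-0.0, 0.0, -1.0]]
ft_force: [-1.6, 0.2, 6.1]
gripper_width: 0.679
gripper_force: 63.6
clock: 10.15
ee_pos: [0.4389, -0.1274, 0.0968]
orientation: [[-0.999, 0.035, 0.003], [0.035, 0.999, 0.001], [-0.003, 0.001, -1.0]]
ft_force: [0.1, 0.1, -2.5]
gripper_width: 0.679
gripper_force: 64.7
```

View pics/w3.png

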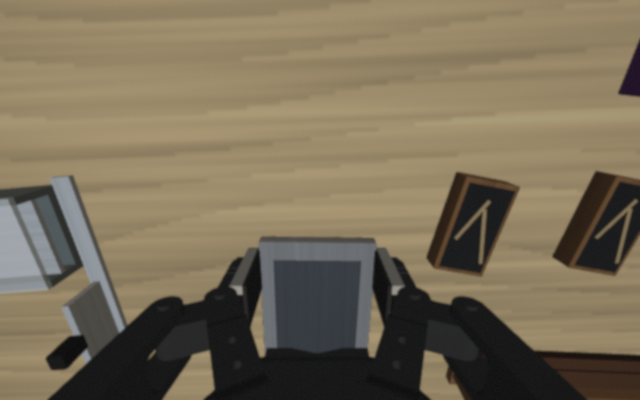

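The plate is lifted squarely: rear edge near row 240, columns 262–375. I'll check its height and pitch numerically from edge columns.

Run:
```python
from h import *
g=cv2.GaussianBlur(cv2.cvtColor(cv2.imread("pics/w3.png"),cv2.COLOR_BGR2GRAY),(3,3),0).astype(int)
print("col319",g[228:275,319].tolist())
for r in(240,244,250,256,270,290,320,340):
    print(r,g[r,255:285:1].tolist(),g[r,352:382].tolist())
```

```text
col319 [140, 137, 135, 134, 133, 132, 131, 126, 114, 96, 82, 75, 76, 83, 94, 104, 110, 112, 113, 113, 113, 112, 112, 112, 113, 113, 113, 112, 113, 112, 111, 105, 92, 76, 65, 61, 60, 60, 61, 61, 61, 61, 61, 61, 61, 61, 61]
240 [136, 135, 133, 124, 110, 95, 87, 84, 83, 82, 82, 82, 81, 81, 81, 81, 80, 79, 79, 79, 79, 79, 78, 78, 79, 78, 78, 78, 79, 79] [75, 75, 75, 75, 74, 74, 74, 74, 74, 74, 73, 73, 73, 73, 73, 73, 73, 73, 73, 73, 75, 82, 97, 118, 136, 144, 147, 148, 148, 148]
244 [134, 133, 129, 123, 117, 113, 113, 113, 113, 113, 112, 112, 111, 111, 111, 111, 111, 111, 110, 108, 107, 107, 107, 108, 108, 108, 108, 108, 108, 109] [108, 108, 107, 107, 106, 106, 106, 106, 107, 107, 106, 106, 105, 105, 104, 104, 103, 102, 102, 102, 103, 104, 107, 112, 123, 134, 141, 144, 145, 145]
250 [73, 63, 55, 62, 81, 99, 109, 112, 113, 113, 113, 113, 111, 111, 111, 111, 112, 112, 111, 110, 108, 108, 108, 108, 109, 109, 109, 109, 109, 109] [112, 112, 111, 111, 110, 110, 110, 111, 111, 111, 111, 111, 110, 110, 109, 109, 108, 107, 107, 107, 107, 103, 93, 79, 67, 65, 71, 77, 79, 80]
256 [37, 27, 24, 34, 5
[... 682 characters left out ...]
1, 61, 61, 64, 74, 89, 101, 107, 108, 108, 108, 107, 106, 106, 107, 107, 105, 97, 79, 54, 32, 20, 16, 17, 18, 18, 17, 16]
320 [144, 145, 145, 145, 144, 142, 135, 124, 116, 113, 112, 112, 113, 113, 113, 112, 111, 111, 110, 105, 93, 77, 66, 61, 61, 61, 61, 60, 60, 59] [59, 59, 59, 63, 75, 90, 102, 108, 109, 108, 107, 107, 107, 107, 107, 108, 110, 115, 121, 127, 132, 134, 134, 134, 134, 134, 133, 130, 120, 97]
340 [125, 142, 148, 149, 149, 149, 146, 139, 127, 117, 113, 112, 112, 112, 112, 112, 111, 110, 110, 110, 104, 91, 76, 65, 61, 61, 61, 61, 60, 59] [59, 60, 67, 81, 96, 105, 108, 108, 108, 108, 108, 108, 108, 108, 109, 113, 123, 135, 144, 148, 149, 149, 149, 149, 148, 146, 135, 111, 78, 48]
```

The plate is level within about 2° and its top is about 11 mm above the TCP. I'll swing it round to stand before the mouth.

```bash
python3 -m inch '[{"delta_pos":[-1,-8,0],"dr":[0,0,8]},{"delta_pos":[-2,-16,0],"dr":[0,0,16]},{"delta_pos":[-3,-25,0],"dr":[0,0,24]},{"delta_pos":[-4,-34,0],"dr":[0,0,32]},{"delta_pos":[-6,-43,0],"dr":[0,0,40]},{"delta_pos":[-7,-52,0],"dr":[0,0,48]},{"delta_pos":[-8,-61,0],"dr":[0,0,56]},{"delta_pos":[-9,-70,0],"dr":[0,0,64]},{"delta_pos":[-10,-80,0],"dr":[0,0,72]},{"delta_pos":[-12,-90,0],"dr":[0,0,80]},{"delta_pos":[-12,-95,10],"dr":[0,0,84.8]},{"delta_pos":[-12,-95,30],"dr":[0,0,84.8]},{"delta_pos":[-12,-95,50],"dr":[0,0,84.8]},{"delta_pos":[-12,-95,50],"dr":[0,0,84.8]},{"delta_pos":[-12,-95,50],"dr":[0,0,84.8]},{"delta_pos":[-12,-95,50],"dr":[0,0,84.8]}]'
python3 - <<'E'
from h import *
wrist("w4");go([.4477,-.2225,.0252],down(3.2))
E
```

```text
clock: 11.8
ee_pos: [0.447, -0.2233, 0.046]
orientation: [[-0.056, 0.998, 0.0], [0.998, 0.056, -0.0], [-0.0, -0.0, -1.0]]
ft_force: [0.5, 0.5, -1.2]
gripper_width: 0.68
gripper_force: 64.9
t 11.85 dp [ 0.8  0.4 21.1] dr [ 0.05  0.03 -0.  ]
```

View pics/w4.png

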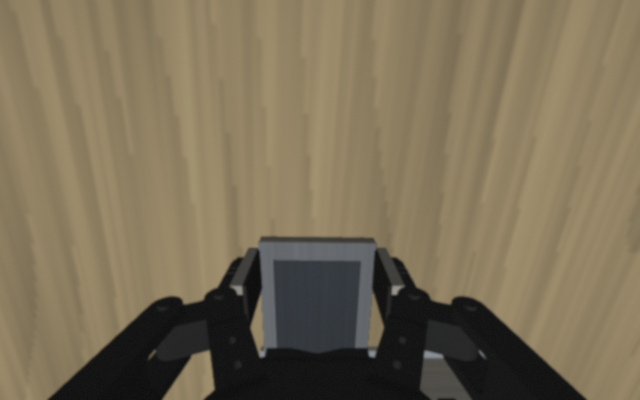

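Nothing is in the way: the plate is still square in the fingers and the strip is just visible at row 352. I'll lower it and start the insertion, watching the forces.

```bash
python3 -m inch '[{"delta_pos":[0,0,10],"dr":[0,0,0]},{"delta_pos":[0,0.5,20],"dr":[0,0,0]},{"delta_pos":[0,0.5,20.5],"dr":[0,0,0]},{"delta_pos":[-5,0.5,20.5],"dr":[0,0,0]},{"delta_pos":[-13,0.5,20.5],"dr":[0,0,0]},{"delta_pos":[-21,0.5,20.5],"dr":[0,0,0]},{"delta_pos":[-25,0.5,20.5],"dr":[0,0,0]},{"delta_pos":[-25,0.5,20.5],"dr":[0,0,0]}]'
python3 -m inch '[{"delta_pos":[-4,0,0],"dr":[0,0,0]},{"delta_pos":[-8,0,0],"dr":[0,0,0]},{"delta_pos":[-10,0,0],"dr":[0,0,0]},{"delta_pos":[-10,0,0],"dr":[0,0,0]}]'
python3 -m inch '[{"delta_pos":[-4,0,0],"dr":[0,0,0]},{"delta_pos":[-8,0,0],"dr":[0,0,0]},{"delta_pos":[-10,0,0],"dr":[0,0,0]},{"delta_pos":[-10,0,0],"dr":[0,0,0]}]'
```

```text
clock: 12.65
ee_pos: [0.4489, -0.2495, 0.0257]
orientation: [[-0.054, 0.999, 0.001], [0.999, 0.054, -0.001], [-0.001, 0.001, -1.0]]
ft_force: [-0.6, 0.8, -0.8]
gripper_width: 0.676
gripper_force: 64.9
clock: 13.05
ee_pos: [0.4494, -0.2583, 0.0254]
orientation: [[-0.056, 0.998, 0.0], [0.998, 0.056, -0.0], [-0.0, 0.0, -1.0]]
ft_force: [-0.3, 0.6, -1.1]
gripper_width: 0.678
gripper_force: 64.9
clock: 13.45
ee_pos: [0.4499, -0.2685, 0.0254]
orientation: [[-0.055, 0.998, 0.0], [0.998, 0.055, -0.0], [-0.0, 0.0, -1.0]]
ft_force: [0.8, 0.5, -1.1]
gripper_width: 0.681
gripper_force: 65.0
```

The plate is in the slot with no contact force, so I'll continue.

```bash
python3 -m inch '[{"delta_pos":[-6,0,0],"dr":[0,0,0]},{"delta_pos":[-13,0,0],"dr":[0,0,0]},{"delta_pos":[-20,0,0],"dr":[0,0,0]},{"delta_pos":[-27,0,0],"dr":[0,0,0]},{"delta_pos":[-33,0,0],"dr":[0,0,0]},{"delta_pos":[-38,0,0],"dr":[0,0,0]},{"delta_pos":[-40,0,0],"dr":[0,0,0]},{"delta_pos":[-40,0,0],"dr":[0,0,0]}]'
python3 -m inch '[{"delta_pos":[-6,0,0],"dr":[0,0,0]},{"delta_pos":[-12,0,0],"dr":[0,0,0]},{"delta_pos":[-18,0,0],"dr":[0,0,0]},{"delta_pos":[-20,0,0],"dr":[0,0,0]},{"delta_pos":[-20,0,0],"dr":[0,0,0]}]'
```

```text
clock: 14.25
ee_pos: [0.4521, -0.3082, 0.0253]
orientation: [[-0.055, 0.998, -0.0], [0.998, 0.055, -0.0], [-0.0, -0.0, -1.0]]
ft_force: [-0.3, -0.5, -1.3]
gripper_width: 0.678
gripper_force: 65.0
clock: 14.75
ee_pos: [0.4532, -0.3285, 0.0254]
orientation: [[-0.055, 0.998, 0.0], [0.998, 0.055, -0.001], [-0.001, 0.0, -1.0]]
ft_force: [-0.2, -0.4, -2.3]
gripper_width: 0.675
gripper_force: 65.0
```

```bash
python3 -m inch '[{"delta_pos":[0,0,0],"dr":[0,0,0]},{"delta_pos":[0,0,0],"dr":[0,0,0]},{"delta_pos":[0,0,0],"dr":[0,0,0]},{"delta_pos":[10,0,0],"dr":[0,0,0]},{"delta_pos":[25,0,0],"dr":[0,0,0]},{"delta_pos":[40,0,0],"dr":[0,0,0]},{"delta_pos":[48,0,0],"dr":[0,0,0]},{"delta_pos":[48,0,0],"dr":[0,0,0]}]' 0.2 60
python3 -m inch '[{"delta_pos":[0,0,4],"dr":[0,0,0]},{"delta_pos":[0,0,4],"dr":[0,0,0]},{"delta_pos":[0,0,4],"dr":[0,0,0]},{"delta_pos":[0,0,4],"dr":[0,0,0]},{"delta_pos":[0,0,4],"dr":[0,0,0]},{"delta_pos":[0,0,4],"dr":[0,0,0]},{"delta_pos":[0,0,4],"dr":[0,0,0]},{"delta_pos":[0,0,4],"dr":[0,0,0]}]' 1 30
python3 -m inch '[{"delta_pos":[-6,0,0],"dr":[0,0,0]},{"delta_pos":[-12,0,0],"dr":[0,0,0]},{"delta_pos":[-18,0,0],"dr":[0,0,0]},{"delta_pos":[-24,0,0],"dr":[0,0,0]},{"delta_pos":[-30,0,0],"dr":[0,0,0]},{"delta_pos":[-36,0,0],"dr":[0,0,0]},{"delta_pos":[-42,0,0],"dr":[0,0,0]},{"delta_pos":[-46,0,0],"dr":[0,0,0]},{"delta_pos":[-48,0,0],"dr":[0,0,0]},{"delta_pos":[-48,0,0],"dr":[0,0,0]}]'
```

```text
clock: 15.55
ee_pos: [0.4508, -0.2776, 0.025]
orientation: [[-0.059, 0.998, -0.0], [0.998, 0.059, 0.002], [0.002, -0.0, -1.0]]
ft_force: [-0.5, -0.4, -0.5]
gripper_width: 0.801
gripper_force: 0.0
clock: 16.35
ee_pos: [0.4506, -0.2798, 0.0213]
orientation: [[-0.056, 0.998, 0.0], [0.998, 0.056, -0.0], [-0.0, 0.0, -1.0]]
ft_force: [-0.7, -0.5, -0.1]
gripper_width: -0.001
gripper_force: 0.0
clock: 17.35
ee_pos: [0.4532, -0.3285, 0.0213]
orientation: [[-0.055, 0.998, 0.0], [0.998, 0.055, -0.001], [-0.001, 0.0, -1.0]]
ft_force: [-0.8, -0.2, 1.0]
gripper_width: -0.001
gripper_force: 0.0
```

Now I'll make the last pushes in small steps until contact with the case front.

```bash
python3 -m inch '[{"delta_pos":[-2,0,0],"dr":[0,0,0]},{"delta_pos":[-4,0,0],"dr":[0,0,0]},{"delta_pos":[-4,0,0],"dr":[0,0,0]},{"delta_pos":[-4,0,0],"dr":[0,0,0]}]'
python3 -m inch '[{"delta_pos":[-2,0,0],"dr":[0,0,0]},{"delta_pos":[-2,0,0],"dr":[0,0,0]}]'
python3 -m inch '[{"delta_pos":[-1,0,0],"dr":[0,0,0]},{"delta_pos":[-1,0,0],"dr":[0,0,0]}]'
```

```text
clock: 17.75
ee_pos: [0.4535, -0.332, 0.0213]
orientation: [[-0.056, 0.998, 0.0], [0.998, 0.056, -0.001], [-0.001, 0.0, -1.0]]
ft_force: [0.8, -0.4, -0.8]
gripper_width: 0.001
gripper_force: 0.1
clock: 17.95
ee_pos: [0.4536, -0.334, 0.0213]
orientation: [[-0.056, 0.998, 0.0], [0.998, 0.056, -0.0], [-0.0, 0.0, -1.0]]
ft_force: [0.2, -0.8, 0.6]
gripper_width: 0.003
gripper_force: 0.2
clock: 18.15
ee_pos: [0.4536, -0.3349, 0.0212]
orientation: [[-0.056, 0.998, -0.0], [0.998, 0.056, -0.0], [-0.0, -0.0, -1.0]]
ft_force: [0.3, 1.4, -0.0]
gripper_width: 0.0
gripper_force: 0.4
```

```bash
python3 -m inch '[{"delta_pos":[-1,0,0],"dr":[0,0,0]},{"delta_pos":[-1,0,0],"dr":[0,0,0]}]'
python3 -m inch '[{"delta_pos":[-1,0,0],"dr":[0,0,0]},{"delta_pos":[-1,0,0],"dr":[0,0,0]}]'
python3 -m inch '[{"delta_pos":[-1,0,0],"dr":[0,0,0]},{"delta_pos":[-1,0,0],"dr":[0,0,0]}]'
```

```text
clock: 18.35
ee_pos: [0.4538, -0.3356, 0.0212]
orientation: [[-0.056, 0.998, -0.0], [0.998, 0.056, 0.0], [0.0, -0.0, -1.0]]
ft_force: [-0.3, 1.1, 0.6]
gripper_width: 0.002
gripper_force: 0.7
clock: 18.55
ee_pos: [0.4538, -0.3356, 0.0212]
orientation: [[-0.056, 0.998, -0.001], [0.998, 0.056, 0.002], [0.002, -0.0, -1.0]]
ft_force: [-0.6, 4.5, 3.2]
gripper_width: -0.005
gripper_force: 2.1
clock: 18.75
ee_pos: [0.4538, -0.3356, 0.0211]
orientation: [[-0.057, 0.998, -0.001], [0.998, 0.057, 0.004], [0.004, -0.001, -1.0]]
ft_force: [-1.6, 5.4, 4.6]
gripper_width: 0.002
gripper_force: 3.0
```

Contact is 11.3 mm before the fitted mouth plane, so the plate is flush. I'll back off and check with a picture before shutting the gate.

```bash
python3 -m inch '[{"delta_pos":[10,0,0],"dr":[0,0,0]},{"delta_pos":[40,0,-10],"dr":[0,0,0]},{"delta_pos":[60,0,-50],"dr":[0,0,0]},{"delta_pos":[70,20,-95],"dr":[0,0,0]},{"delta_pos":[70,30,-110],"dr":[0,0,0]},{"delta_pos":[70,30,-110],"dr":[0,0,0]},{"delta_pos":[70,30,-110],"dr":[0,0,0]},{"delta_pos":[70,30,-110],"dr":[0,0,0]}]' 0 20
python3 - <<'E'
from h import *
wrist("w5");go([.5424,-.3365,.0475],down(3.2))
im=cv2.imread("pics/w5.png")[180:400,200:500]
cv2.imwrite("pics/w5c.png",cv2.resize(im,None,fx=2.6,fy=2.6,interpolation=cv2.INTER_CUBIC))
E
```

```text
clock: 19.55
ee_pos: [0.4778, -0.2663, 0.1297]
orientation: [[-0.054, 0.999, -0.003], [0.999, 0.054, 0.0], [0.0, -0.003, -1.0]]
ft_force: [-0.5, -0.3, -0.4]
gripper_width: 1.004
gripper_force: 0.0
t 19.6 dp [-73.6  61.1  81.9] dr [-0.19 -0.04 -0.1 ]
```

View pics/w5c.png

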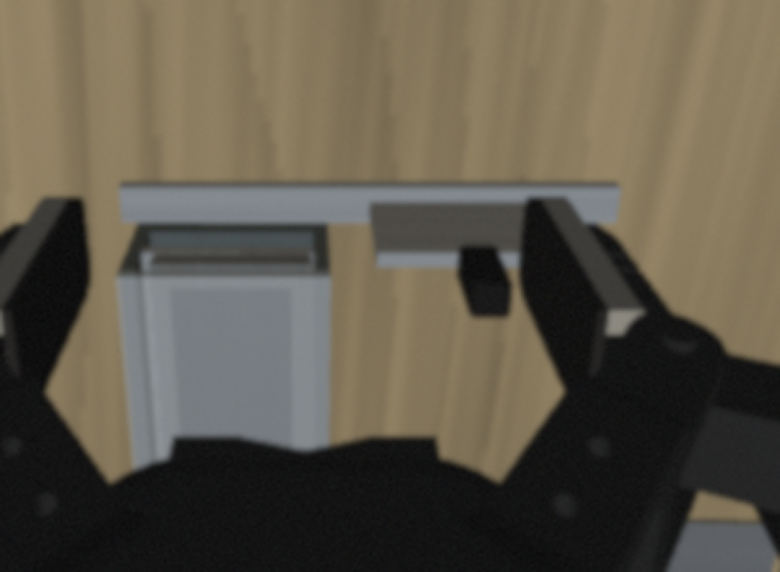

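The plate is flush in the upper slot (front edge at crop row 255, level with the case front), and the open gate's knob is at crop (485,285). I'll shut the gate.

```bash
python3 -m inch '[{"delta_pos":[-20,20,0],"dr":[0,0,0]},{"delta_pos":[-50,45,0],"dr":[0,0,0]},{"delta_pos":[-72,61,10],"dr":[0,0,0]},{"delta_pos":[-73,61,40],"dr":[0,0,0]},{"delta_pos":[-73,61,65],"dr":[0,0,0]},{"delta_pos":[-73,61,80],"dr":[0,0,0]},{"delta_pos":[-73,61,81],"dr":[0,0,0]},{"delta_pos":[-73,61,81],"dr":[0,0,0]}]' 0 20
python3 -m inch '[{"delta_pos":[0,0,0],"dr":[0,0,0]},{"delta_pos":[0,0,0],"dr":[0,0,0]},{"delta_pos":[0,0,0],"dr":[0,0,0]},{"delta_pos":[0,0,0],"dr":[0,0,0]},{"delta_pos":[0,0,0],"dr":[0,0,0]},{"delta_pos":[0,0,0],"dr":[0,0,0]},{"delta_pos":[0,0,0],"dr":[0,0,0]},{"delta_pos":[0,0,0],"dr":[0,0,0]}]' 1 20
python3 -m inch '[{"delta_pos":[0,-8,0],"dr":[0,0,0]},{"delta_pos":[0,-18,0],"dr":[0,0,0]},{"delta_pos":[0,-28,0],"dr":[0,0,0]},{"delta_pos":[0,-38,0],"dr":[0,0,0]},{"delta_pos":[0,-48,0],"dr":[0,0,0]},{"delta_pos":[0,-58,0],"dr":[0,0,0]},{"delta_pos":[0,-68,0],"dr":[0,0,0]},{"delta_pos":[0,-76,0],"dr":[0,0,0]},{"delta_pos":[0,-83,0],"dr":[0,0,0]},{"delta_pos":[0,-87,0],"dr":[0,0,0]},{"delta_pos":[0,-89,0],"dr":[0,0,0]},{"delta_pos":[0,-89,0],"dr":[0,0,0]},{"delta_pos":[0,-89,0],"dr":[0,0,0]},{"delta_pos":[0,-89,0],"dr":[0,0,0]}]'
```

```text
clock: 20.4
ee_pos: [0.5442, -0.3359, 0.0499]
orientation: [[-0.055, 0.998, -0.001], [0.998, 0.055, 0.0], [0.0, -0.001, -1.0]]
ft_force: [0.3, -1.1, -0.6]
gripper_width: 0.998
gripper_force: 0.0
clock: 21.2
ee_pos: [0.5424, -0.3359, 0.0509]
orientation: [[-0.055, 0.998, -0.004], [0.998, 0.055, 0.002], [0.002, -0.004, -1.0]]
ft_force: [-3.9, 1.7, 5.8]
gripper_width: 0.157
gripper_force: 23.3
clock: 22.6
ee_pos: [0.455, -0.3408, 0.0508]
orientation: [[-0.055, 0.998, -0.0], [0.998, 0.055, 0.001], [0.001, -0.0, -1.0]]
ft_force: [-0.6, 0.8, 7.9]
gripper_width: 0.153
gripper_force: 23.4
```

```bash
python3 -m inch '[{"delta_pos":[0,-1.5,0],"dr":[0,0,0]},{"delta_pos":[0,-3,0],"dr":[0,0,0]},{"delta_pos":[0,-3,0],"dr":[0,0,0]}]'
python3 -m inch '[{"delta_pos":[0,1,0],"dr":[0,0,0]},{"delta_pos":[0,1,0],"dr":[0,0,0]},{"delta_pos":[0,1,0],"dr":[0,0,0]},{"delta_pos":[0,1,0],"dr":[0,0,0]},{"delta_pos":[0,1,-40],"dr":[0,0,0]},{"delta_pos":[0,1,-90],"dr":[0,0,0]},{"delta_pos":[0,1,-140],"dr":[0,0,0]},{"delta_pos":[0,1,-180],"dr":[0,0,0]},{"delta_pos":[0,1,-200],"dr":[0,0,0]},{"delta_pos":[0,1,-200],"dr":[0,0,0]}]' 0 20
python3 - <<'E'
from h import *
go([.48,.05,.34],down(90))
E
```

```text
clock: 22.9
ee_pos: [0.4525, -0.3409, 0.0508]
orientation: [[-0.055, 0.998, 0.001], [0.998, 0.055, 0.0], [0.0, 0.001, -1.0]]
ft_force: [0.1, 1.2, 6.5]
gripper_width: 0.153
gripper_force: 23.3
clock: 23.9
ee_pos: [0.4556, -0.3427, 0.2538]
orientation: [[-0.056, 0.998, 0.007], [0.998, 0.056, -0.003], [-0.003, 0.006, -1.0]]
ft_force: [-0.1, -0.0, 0.2]
gripper_width: 0.999
gripper_force: 0.0
t 23.9 dp [390.4  46.7 -87.2] dr [  0.14   0.43 -86.81]
```

The gate is shut (knob at x ≈ 0.453, against 0.4543 predicted for 0). Next is a view over the blocks and rails.

```bash
python3 -m inch '[{"delta_pos":[40,10,-3],"dr":[0,0,-7]},{"delta_pos":[80,20,-6],"dr":[0,0,-14]},{"delta_pos":[120,30,-9],"dr":[0,0,-21]},{"delta_pos":[160,40,-12],"dr":[0,0,-28]},{"delta_pos":[205,50,-15],"dr":[0,0,-36]},{"delta_pos":[250,62,-18],"dr":[0,0,-44]},{"delta_pos":[295,72,-21],"dr":[0,0,-52]},{"delta_pos":[340,84,-24],"dr":[0,0,-60]},{"delta_pos":[385,95,-26],"dr":[0,0,-68]},{"delta_pos":[430,106,-26],"dr":[0,0,-76]},{"delta_pos":[470,115,-26],"dr":[0,0,-84]},{"delta_pos":[496,122,-26],"dr":[0,0,-86.8]},{"delta_pos":[496,122,-26],"dr":[0,0,-86.8]},{"delta_pos":[496,122,-26],"dr":[0,0,-86.8]},{"delta_pos":[496,122,-26],"dr":[0,0,-86.8]}]'
python3 - <<'E'
from h import *
print(wrist("w6")["ee_pos"])
E
```

```text
clock: 25.4
ee_pos: [0.548, 0.1584, 0.2757]
orientation: [[-1.0, 0.005, -0.001], [0.005, 1.0, -0.002], [0.001, -0.002, -1.0]]
ft_force: [0.5, 0.2, -0.2]
gripper_width: 0.997
gripper_force: 0.0
[0.5480173  0.1584243  0.27565409]
```

View pics/w6.png

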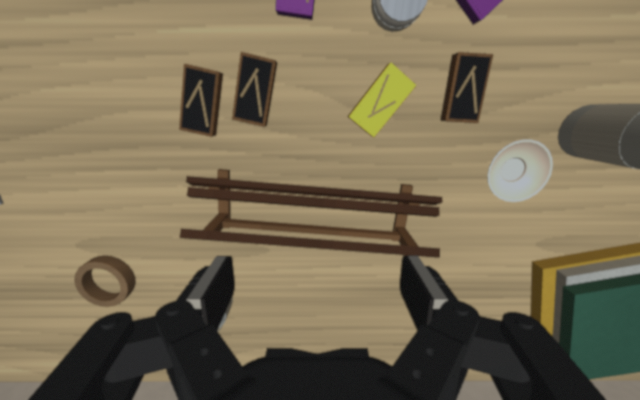

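Now visible: three brown blocks at (200,100), (255,90) and (467,87), and the rails from (187,180) to (440,255). One block has apparently been nudged since the start. I'll enlarge for corner reading.

Run:
```python
import cv2
im=cv2.imread("pics/w6.png")[45:265,174:500]
cv2.imwrite("pics/w6c.png",cv2.resize(im,None,fx=2.4,fy=2.4,interpolation=cv2.INTER_CUBIC))
```

```text
(no output)
```

View pics/w6c.png

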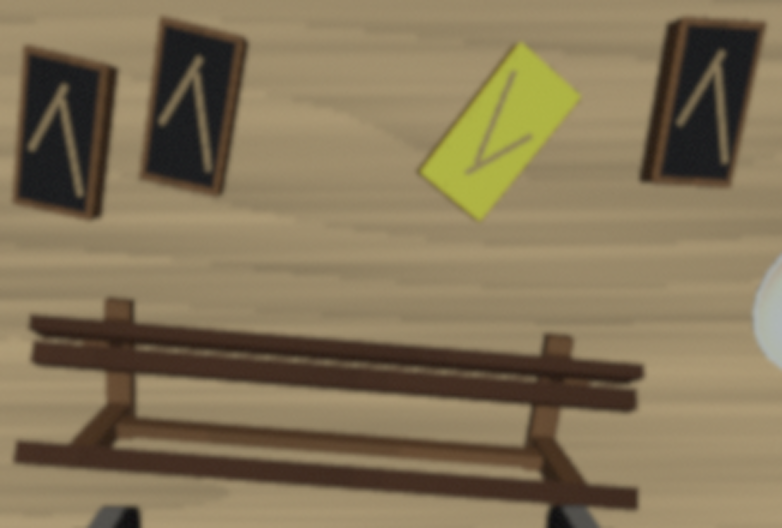

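Reading corners from the crop: the blocks' top faces and both rail faces are clear. I'll fit all four poses.

Run:
```python
from fit import *
P=lambda L:np.array([[174+a/2.4,45+b/2.4] for a,b in L])
c,s=np.cos(np.pi/6),np.sin(np.pi/6)
rl=lambda x,y,z:(x*c-z*s,y,56+x*s+z*c)
m=[rl(58,-165,0),rl(58,165,0),rl(70,165,0),rl(70,-165,0),rl(16,165,0),rl(16,-165,0),rl(4,165,0),rl(4,-165,0)]
q,r=fit("w6",m,P([(17,441),(637,488),(637,509),(15,461),(636,411),(33,362),(637,390),(34,341)]),[.57,.15,0]);print("rails",q.round(4),r.tolist())
np.save("rails.npy",q)
bl=[(-42,-22.5,20),(-42,22.5,20),(42,22.5,20),(42,-22.5,20)]
for n,L,x0 in[("A",[(24,45),(108,66),(93,216),(14,202)],[.46,.0,10]),("B",[(163,17),(243,38),(218,194),(140,178)],[.46,.11,10]),("C",[(684,20),(764,22),(729,186),(655,182)],[.45,.35,-5])]:
    b,r=fit("w6",bl,P(L),x0);print(n,b.round(4),r.tolist())
f=np.load("w6.npz")
for n,u,v,z in[("tin",398,5,.045),("bowl",520,170,.022)]:print(n,top(u,v,z,"w6").round(3))
```

```text
rails [ 0.5782  0.1563 -5.0793] [[0.1, -0.5], [0.4, 0.0], [0.6, 0.8], [-0.7, 0.8], [0.4, -0.1], [-1.0, -0.0], [-0.1, -0.3], [0.2, -0.3]]
A [ 4.61700e-01  4.40000e-03 -1.24815e+01] [[-0.2, -0.9], [0.5, -1.4], [0.1, 2.0], [-0.4, 0.7]]
B [  0.4491   0.0768 -13.1943] [[-1.0, -0.9], [1.2, -0.7], [0.3, 1.5], [-0.5, 0.4]]
C [ 0.4483  0.3546 -2.6948] [[-1.2, -1.3], [1.4, -0.4], [1.2, 1.0], [-1.4, 1.1]]
tin [0.362 0.25  0.045]
bowl [0.554 0.442 0.022]
```

The rails fit is within 1 px: origin (0.578,0.156), yaw −5.1°. I'll cross-check the blocks by segmenting their dark faces and projecting them to z = 20 mm, which can be reused without viewing pictures.

```bash
cat >> fit.py <<'E'
def blocks(name):
    """dark carved faces lying on the table in wrist picture name -> list of x,y,yaw deg,length,width"""
    im=cv2.imread(f"pics/{name}.png");f=np.load(name+".npz")
    m=cv2.morphologyEx((im.max(2)<62).astype(np.uint8),cv2.MORPH_CLOSE,np.ones((9,9)))
    out=[]
    for c in cv2.findContours(m,cv2.RETR_EXTERNAL,cv2.CHAIN_APPROX_NONE)[0]:
        if cv2.contourArea(c)<600:continue
        w=np.array([ray(f["K"],f["T"],u,v,.02)[:2] for u,v in c[:,0]+0.]) 
        (x,y),(a,b),t=cv2.minAreaRect((w*1e4).astype(np.float32))
        if a<b:a,b,t=b,a,t+90
        t=(t+90)%180-90
        if 600<a<950 and 250<b<520:out.append(np.round([x/1e4,y/1e4,t,a/10,b/10],4))
    return out
E
python3 - <<'E'
from fit import *
for b in blocks("w6"):print(b)
E
```

```text
[ 4.61700e-01  6.90000e-03 -1.29863e+01  7.65695e+01  4.49507e+01]
[  0.4483   0.0757 -13.2791  75.1518  37.1216]
[ 0.448   0.3495 -3.0472 77.1396 47.2662]
```

The fits agree; A and C are widened only by their visible side faces. I'll go above A and refine from closer.

Run:
```python
from h import *
go([.4617,.004,.13],down(77.2))
```

```text
t 25.45 dp [  85.6 -154.6  146.2] dr [-0.06 -0.03 12.53]
```

```bash
python3 -m inch '[{"delta_pos":[25,-45,0],"dr":[0,0,4]},{"delta_pos":[50,-90,20],"dr":[0,0,8]},{"delta_pos":[70,-130,60],"dr":[0,0,12.5]},{"delta_pos":[86,-155,100],"dr":[0,0,12.5]},{"delta_pos":[86,-155,135],"dr":[0,0,12.5]},{"delta_pos":[86,-155,146],"dr":[0,0,12.5]},{"delta_pos":[86,-155,146],"dr":[0,0,12.5]},{"delta_pos":[86,-155,146],"dr":[0,0,12.5]},{"delta_pos":[86,-155,146],"dr":[0,0,12.5]}]' 0.39 60
python3 - <<'E'
from fit import *
wrist("w7");print(*blocks("w7"));go([.4617,.004,.003],down(77.2))
E
```

```text
clock: 26.35
ee_pos: [0.4649, 0.0074, 0.1325]
orientation: [[-0.977, 0.215, 0.005], [0.215, 0.977, 0.001], [-0.004, 0.002, -1.0]]
ft_force: [0.4, 0.2, -0.2]
gripper_width: 0.608
gripper_force: 0.0
[ 4.61400e-01  3.10000e-03 -1.29891e+01  7.45851e+01  3.73552e+01] [ 4.47300e-01  7.35000e-02 -1.31383e+01  7.70979e+01  4.26730e+01]
t 26.4 dp [  2.7  -4.2 129.3] dr [0.12 0.23 0.4 ]
```

View pics/w7.png

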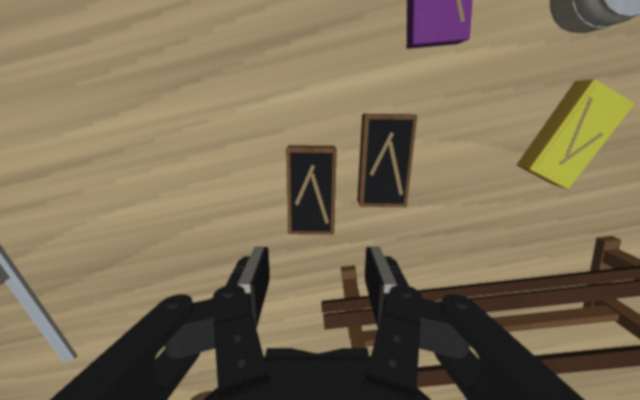

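A is at (0.4614,0.0031), yaw −13° (face 75×37 mm, as expected), with clear finger room on both sides. I'll let the arm settle, then work out the descent.

```bash
python3 -m inch '[{"delta_pos":[0,0,40],"dr":[0,0,0]},{"delta_pos":[0,0,80],"dr":[0,0,0]},{"delta_pos":[0,0,90],"dr":[0,0,0]},{"delta_pos":[0,0,90],"dr":[0,0,0]},{"delta_pos":[0,0,90],"dr":[0,0,0]},{"delta_pos":[0,0,90],"dr":[0,0,0]}]'
python3 - <<'E'
from h import *
go([.4614,.0025,.002],down(77))
E
```

```text
clock: 27.0
ee_pos: [0.4642, 0.0066, 0.0422]
orientation: [[-0.976, 0.216, 0.004], [0.216, 0.976, 0.001], [-0.004, 0.002, -1.0]]
ft_force: [0.8, 0.1, -0.3]
gripper_width: 0.61
gripper_force: 0.0
t 27.0 dp [ 2.  -4.7 40.2] dr [0.12 0.21 0.51]
```

```bash
python3 -m inch '[{"delta_pos":[2,-4.5,0],"dr":[0,0,0.5]},{"delta_pos":[2,-4.5,15],"dr":[0,0,0.5]},{"delta_pos":[2,-4.5,28],"dr":[0,0,0.5]},{"delta_pos":[2,-4.5,38],"dr":[0,0,0.5]},{"delta_pos":[2,-4.5,40],"dr":[0,0,0.5]},{"delta_pos":[2,-4.5,40],"dr":[0,0,0.5]}]'
python3 -m inch '[{"delta_pos":[0,0,0],"dr":[0,0,0]},{"delta_pos":[0,0,0],"dr":[0,0,0]},{"delta_pos":[0,0,0],"dr":[0,0,0]},{"delta_pos":[0,0,0],"dr":[0,0,0]},{"delta_pos":[0,0,0],"dr":[0,0,0]}]' 1 50
python3 - <<'E'
from h import *
q=np.load("rails.npy");a=np.radians(q[2]);c,s=np.cos(np.pi/6),np.sin(np.pi/6)
Rz=np.array([[np.cos(a),-np.sin(a),0],[np.sin(a),np.cos(a),0],[0,0,1]])
R=Rz@np.array([[c,0,-s],[0,1,0],[s,0,c]]);o=np.array([q[0],q[1],.056])
np.savez("railsT.npz",R=R,o=o)
tool=np.column_stack([-R[:,0],R[:,1],-R[:,2]])
go(o+R@[.045,-.09,.102],tool)
E
```

```text
clock: 27.6
ee_pos: [0.4587, 0.0021, -0.0002]
orientation: [[-0.974, 0.225, -0.001], [0.225, 0.974, -0.0], [0.001, -0.001, -1.0]]
ft_force: [-0.6, -0.0, 0.6]
gripper_width: 0.608
gripper_force: 0.0
clock: 28.1
ee_pos: [0.4595, 0.0024, 0.0005]
orientation: [[-0.974, 0.225, 0.001], [0.225, 0.974, 0.0], [-0.001, 0.0, -1.0]]
ft_force: [-0.8, 0.1, 1.3]
gripper_width: 0.51
gripper_force: 52.1
t 28.1 dp [ -81.6   85.9 -166.2] dr [ -2.06 -29.92  -7.73]
```

Block A is gripped (width 0.51, 52 N). I'll lift it and tilt it to the hover pose above its place on the rails.

```bash
python3 -m inch '[{"delta_pos":[0,0,-20],"dr":[0,0,0]},{"delta_pos":[0,0,-60],"dr":[0,0,0]},{"delta_pos":[0,0,-105],"dr":[0,0,0]},{"delta_pos":[-10,10,-150],"dr":[0,-5,-1]},{"delta_pos":[-20,25,-170],"dr":[-0.5,-11,-2.5]},{"delta_pos":[-35,45,-170],"dr":[-1,-17,-4.5]},{"delta_pos":[-55,65,-168],"dr":[-1.5,-23,-6]},{"delta_pos":[-70,80,-166],"dr":[-2,-28,-7.4]},{"delta_pos":[-81,86,-166],"dr":[-2.06,-29.9,-7.7]},{"delta_pos":[-81,86,-166],"dr":[-2.06,-29.9,-7.7]},{"delta_pos":[-81,86,-166],"dr":[-2.06,-29.9,-7.7]},{"delta_pos":[-81,86,-166],"dr":[-2.06,-29.9,-7.7]},{"delta_pos":[-81,86,-166],"dr":[-2.06,-29.9,-7.7]}]'
cat > rl.py <<'E'
import sys
from h import *
f=np.load("railsT.npz");R,o=f["R"],f["o"]
s=ctrl.get_state();print("TCP in rails mm",(R.T@(s["ee_pos"]-o)*1000).round(1),"w",round(s["gripper_width"],3))
t=np.array([float(v) for v in sys.argv[1:4]])/1000
go(o+R@t,np.column_stack([-R[:,0],R[:,1],-R[:,2]]))
E
python3 rl.py 43 -90 1
```

```text
clock: 29.4
ee_pos: [0.5574, 0.0673, 0.1665]
orientation: [[-0.863, 0.091, 0.497], [0.079, 0.996, -0.045], [-0.499, 0.0, -0.867]]
ft_force: [1.0, 0.4, -1.1]
gripper_width: 0.516
gripper_force: 51.8
TCP in rails mm [ 44.2 -90.5 102.1] w 0.516
t 29.4 dp [  1.    0.6 101.1] dr [-0.04 -0.06 -0.11]
```

```bash
python3 -m inch '[{"delta_pos":[1,0.5,30],"dr":[0,0,0]},{"delta_pos":[1,0.5,60],"dr":[0,0,0]},{"delta_pos":[1,0.5,80],"dr":[0,0,0]},{"delta_pos":[1,0.5,92],"dr":[0,0,0]},{"delta_pos":[1,0.5,95],"dr":[0,0,0]},{"delta_pos":[1,0.5,95],"dr":[0,0,0]},{"delta_pos":[1,0.5,95],"dr":[0,0,0]}]'
python3 -m inch '[{"delta_pos":[0,0,2],"dr":[0,0,0]},{"delta_pos":[0,0,2],"dr":[0,0,0]},{"delta_pos":[0,0,2],"dr":[0,0,0]}]'
python3 -m inch '[{"delta_pos":[0,0,2],"dr":[0,0,0]},{"delta_pos":[0,0,2],"dr":[0,0,0]},{"delta_pos":[0,0,2],"dr":[0,0,0]}]'
python3 rl.py 43 -90 1
```

```text
clock: 30.1
ee_pos: [0.6041, 0.0643, 0.0842]
orientation: [[-0.863, 0.089, 0.498], [0.078, 0.996, -0.044], [-0.5, 0.001, -0.866]]
ft_force: [0.9, 0.6, -0.0]
gripper_width: 0.518
gripper_force: 51.8
clock: 30.4
ee_pos: [0.6049, 0.0645, 0.0822]
orientation: [[-0.863, 0.089, 0.498], [0.077, 0.996, -0.044], [-0.5, 0.001, -0.866]]
ft_force: [-0.3, -0.4, -1.3]
gripper_width: 0.516
gripper_force: 51.8
clock: 30.7
ee_pos: [0.6058, 0.0641, 0.0799]
orientation: [[-0.863, 0.089, 0.497], [0.077, 0.996, -0.044], [-0.499, -0.0, -0.867]]
ft_force: [-0.1, 0.3, -1.1]
gripper_width: 0.514
gripper_force: 51.8
TCP in rails mm [ 42.8 -89.4   2.9] w 0.514
t 30.7 dp [-0.2 -0.6  1.9] dr [-0.02 -0.06 -0.03]
```

```bash
python3 -m inch '[{"delta_pos":[0,0,1],"dr":[0,0,0]},{"delta_pos":[0,0,1],"dr":[0,0,0]},{"delta_pos":[0,0,1],"dr":[0,0,0]}]' | grep force:
python3 -m inch '[{"delta_pos":[0,0,1],"dr":[0,0,0]},{"delta_pos":[0,0,1],"dr":[0,0,0]},{"delta_pos":[0,0,1],"dr":[0,0,0]}]' | grep force:
python3 -m inch '[{"delta_pos":[0,0,1],"dr":[0,0,0]},{"delta_pos":[0,0,1],"dr":[0,0,0]},{"delta_pos":[0,0,1],"dr":[0,0,0]}]' | grep force:
python3 rl.py 43 -90 1
```

```text
ft_force: [0.5, 1.0, -0.2]
gripper_force: 51.8
ft_force: [-5.6, -0.7, 6.1]
gripper_force: 53.0
ft_force: [-15.0, -0.6, 19.9]
gripper_force: 54.9
TCP in rails mm [ 42.9 -89.4   1.4] w 0.51
t 31.6 dp [-0.1 -0.6  0.3] dr [ 0.03 -0.09 -0.07]
```

It is seated on the rails. I'll ease off, release and withdraw square to the rails.

```bash
python3 -m inch '[{"delta_pos":[0,0,-2],"dr":[0,0,0]},{"delta_pos":[0,0,-2],"dr":[0,0,0]}]' | grep force:
python3 -m inch '[{"delta_pos":[0,0,0],"dr":[0,0,0]},{"delta_pos":[0,0,0],"dr":[0,0,0]},{"delta_pos":[0,0,0],"dr":[0,0,0]},{"delta_pos":[0,0,0],"dr":[0,0,0]},{"delta_pos":[0,0,-20],"dr":[0,0,0]},{"delta_pos":[0,0,-50],"dr":[0,0,0]},{"delta_pos":[0,0,-90],"dr":[0,0,0]},{"delta_pos":[0,0,-130],"dr":[0,0,0]},{"delta_pos":[0,0,-130],"dr":[0,0,0]},{"delta_pos":[0,0,-130],"dr":[0,0,0]}]' 0.3 50
python3 - <<'E'
from h import *
wrist("w8")
go([.4487,.0765,.13],down(76.8))
E
```

```text
ft_force: [0.1, -0.4, -1.8]
gripper_force: 51.9
clock: 32.8
ee_pos: [0.5419, 0.0716, 0.193]
orientation: [[-0.862, 0.087, 0.499], [0.078, 0.996, -0.039], [-0.5, 0.006, -0.866]]
ft_force: [-0.2, -0.0, -0.5]
gripper_width: 0.7
gripper_force: 0.0
t 32.85 dp [111.4  -2.4   7.1] dr [ 2.23 29.88  7.91]
```

View pics/w8.png

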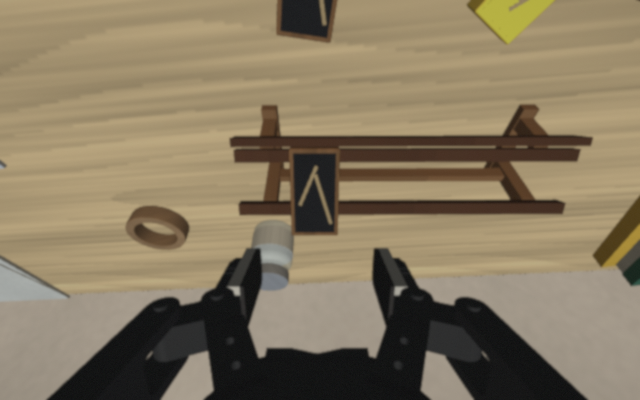

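Block A lies on both rails with its lower end by the lip: top face (291,149)–(338,234). I'll check it numerically and plan the move to B.

Run:
```python
from h import *
f=np.load("w8.npz");g=np.load("railsT.npz");R,o=g["R"],g["o"]
for p in[(291,149),(339,149),(337.5,235),(292,235)]:
    d=R.T@f["T"][:3,:3]@np.linalg.solve(f["K"],[*p,1.]);c=R.T@(f["T"][:3,3]-o);print((c+d*(.02-c[2])/d[2]).round(4)*1000)
go([.4487,.0765,.13],down(76.8))
```

```text
[   0.2 -109.2   20. ]
[  0.3 -66.9  20. ]
[ 83.3 -66.5  20. ]
[  83.2 -110.6   20. ]
t 32.85 dp [111.4  -2.4   7.1] dr [ 2.23 29.88  7.91]
```

A is at x ≈ 42, y ≈ −88, flat. Now block B.

```bash
python3 -m inch '[{"delta_pos":[25,0,0],"dr":[0.4,6,1.6]},{"delta_pos":[50,0,0],"dr":[0.9,12,3.2]},{"delta_pos":[75,-1,2],"dr":[1.3,18,4.8]},{"delta_pos":[95,-2,4],"dr":[1.8,24,6.4]},{"delta_pos":[111,-2,7],"dr":[2.2,29.9,7.9]},{"delta_pos":[111,-2,7],"dr":[2.2,29.9,7.9]},{"delta_pos":[111,-2,7],"dr":[2.2,29.9,7.9]},{"delta_pos":[111,-2,7],"dr":[2.2,29.9,7.9]},{"delta_pos":[111,-2,7],"dr":[2.2,29.9,7.9]},{"delta_pos":[111,-2,7],"dr":[2.2,29.9,7.9]}]'
python3 - <<'E'
from fit import *
wrist("w9");print(*blocks("w9"));go([.4487,.0765,.002],down(76.8))
E
```

```text
clock: 33.85
ee_pos: [0.4491, 0.0766, 0.1307]
orientation: [[-0.974, 0.228, 0.001], [0.228, 0.974, 0.0], [-0.001, 0.0, -1.0]]
ft_force: [0.1, -0.6, 0.4]
gripper_width: 0.704
gripper_force: 0.0
[  0.4488   0.0757 -13.0603  75.224   37.611 ] [ 0.4445  0.3395 -1.2139 81.3792 48.6144]
t 33.9 dp [  0.5  -0.3 128.7] dr [0.03 0.03 0.02]
```

```bash
python3 -m inch '[{"delta_pos":[0.5,-1,40],"dr":[0,0,0]},{"delta_pos":[0.5,-1,80],"dr":[0,0,0]},{"delta_pos":[0.5,-1,110],"dr":[0,0,0]},{"delta_pos":[0.5,-1,124],"dr":[0,0,0]},{"delta_pos":[0.5,-1,128],"dr":[0,0,0]},{"delta_pos":[0.5,-1,128],"dr":[0,0,0]},{"delta_pos":[0.5,-1,128],"dr":[0,0,0]}]'
python3 -m inch '[{"delta_pos":[0,0,0],"dr":[0,0,0]},{"delta_pos":[0,0,0],"dr":[0,0,0]},{"delta_pos":[0,0,0],"dr":[0,0,0]},{"delta_pos":[0,0,0],"dr":[0,0,0]},{"delta_pos":[0,0,0],"dr":[0,0,0]},{"delta_pos":[0,0,0],"dr":[0,0,0]}]' 1 50
python3 rl.py 43 0 102
```

```text
clock: 34.6
ee_pos: [0.4495, 0.0755, 0.0034]
orientation: [[-0.974, 0.229, 0.002], [0.229, 0.974, -0.0], [-0.002, 0.0, -1.0]]
ft_force: [0.3, 0.8, -0.2]
gripper_width: 0.699
gripper_force: 0.0
clock: 35.2
ee_pos: [0.4498, 0.0756, 0.0037]
orientation: [[-0.974, 0.229, 0.002], [0.229, 0.974, 0.0], [-0.002, 0.001, -1.0]]
ft_force: [-2.2, 0.6, 6.3]
gripper_width: 0.511
gripper_force: 51.5
TCP in rails mm [-130.7  -91.7   15.1] w 0.511
t 35.2 dp [ -93.2  106.1 -161.9] dr [ -2.1  -29.83  -7.96]
```

```bash
python3 -m inch '[{"delta_pos":[0,0,-20],"dr":[0,0,0]},{"delta_pos":[0,0,-60],"dr":[0,0,0]},{"delta_pos":[0,0,-105],"dr":[0,0,0]},{"delta_pos":[-10,10,-150],"dr":[0,-5,-1]},{"delta_pos":[-20,30,-165],"dr":[-0.5,-11,-2.5]},{"delta_pos":[-40,55,-165],"dr":[-1,-17,-4.5]},{"delta_pos":[-60,80,-164],"dr":[-1.5,-23,-6]},{"delta_pos":[-80,98,-162],"dr":[-2,-28,-7.4]},{"delta_pos":[-94,106,-162],"dr":[-2.1,-29.8,-8]},{"delta_pos":[-94,106,-162],"dr":[-2.1,-29.8,-8]},{"delta_pos":[-94,106,-162],"dr":[-2.1,-29.8,-8]},{"delta_pos":[-94,106,-162],"dr":[-2.1,-29.8,-8]},{"delta_pos":[-94,106,-162],"dr":[-2.1,-29.8,-8]}]'
python3 rl.py 45 0 6
```

```text
clock: 36.5
ee_pos: [0.564, 0.1563, 0.1643]
orientation: [[-0.864, 0.089, 0.495], [0.077, 0.996, -0.045], [-0.497, -0.001, -0.868]]
ft_force: [-0.2, -0.1, -0.4]
gripper_width: 0.513
gripper_force: 51.3
TCP in rails mm [ 41.9  -1.3 100.9] w 0.513
t 36.5 dp [-3.4  1.4 94.8] dr [-0.07 -0.2  -0.02]
```

```bash
python3 -m inch '[{"delta_pos":[-3,1,30],"dr":[0,-0.2,0]},{"delta_pos":[-3,1,60],"dr":[0,-0.2,0]},{"delta_pos":[-3,1,80],"dr":[0,-0.2,0]},{"delta_pos":[-3,1,92],"dr":[0,-0.2,0]},{"delta_pos":[-3,1,94],"dr":[0,-0.2,0]},{"delta_pos":[-3,1,94],"dr":[0,-0.2,0]},{"delta_pos":[-3,1,94],"dr":[0,-0.2,0]}]' | grep force:
python3 -m inch '[{"delta_pos":[0,0,1],"dr":[0,0,0]},{"delta_pos":[0,0,1],"dr":[0,0,0]},{"delta_pos":[0,0,1],"dr":[0,0,0]}]' | grep force:
python3 rl.py 45 0 4
```

```text
ft_force: [-0.1, -0.4, -0.6]
gripper_force: 51.3
ft_force: [0.8, -0.5, -0.9]
gripper_force: 51.3
TCP in rails mm [44.9  0.8  6. ] w 0.513
t 37.5 dp [-0.1 -0.8  2. ] dr [-0.04  0.06  0.1 ]
```

```bash
python3 -m inch '[{"delta_pos":[0,0,1],"dr":[0,0,0]},{"delta_pos":[0,0,1],"dr":[0,0,0]},{"delta_pos":[0,0,1],"dr":[0,0,0]}]' | grep force:
python3 -m inch '[{"delta_pos":[0,0,1],"dr":[0,0,0]},{"delta_pos":[0,0,1],"dr":[0,0,0]},{"delta_pos":[0,0,1],"dr":[0,0,0]}]' | grep force:
python3 rl.py 45 0 4
```

```text
ft_force: [-1.9, 0.5, 2.2]
gripper_force: 51.6
ft_force: [-11.3, -0.5, 15.0]
gripper_force: 53.6
TCP in rails mm [44.8  0.6  4.6] w 0.511
t 38.1 dp [-0.2 -0.6  0.6] dr [-0.02 -0.01  0.07]
```

B is seated. I'll ease off, release, withdraw, and plan C.

```bash
python3 -m inch '[{"delta_pos":[0,0,-1],"dr":[0,0,0]},{"delta_pos":[0,0,-1],"dr":[0,0,0]}]' | grep force:
python3 -m inch '[{"delta_pos":[0,0,0],"dr":[0,0,0]},{"delta_pos":[0,0,0],"dr":[0,0,0]},{"delta_pos":[0,0,0],"dr":[0,0,0]},{"delta_pos":[0,0,0],"dr":[0,0,0]},{"delta_pos":[0,0,-20],"dr":[0,0,0]},{"delta_pos":[0,0,-50],"dr":[0,0,0]},{"delta_pos":[0,0,-90],"dr":[0,0,0]},{"delta_pos":[0,0,-130],"dr":[0,0,0]},{"delta_pos":[0,0,-130],"dr":[0,0,0]},{"delta_pos":[0,0,-130],"dr":[0,0,0]}]' 0.3 50
python3 - <<'E'
from fit import *
wrist("w10");go([.448,.353,.15],down(87))
E
```

```text
ft_force: [-0.3, -0.3, 0.4]
gripper_force: 51.4
clock: 39.3
ee_pos: [0.5489, 0.1627, 0.1955]
orientation: [[-0.863, 0.082, 0.499], [0.073, 0.997, -0.039], [-0.5, 0.002, -0.866]]
ft_force: [0.6, -0.0, 0.6]
gripper_width: 0.696
gripper_force: 0.0
t 39.35 dp [123.7 181.8 -19.2] dr [-0.4  30.01 -1.76]
```

```bash
python3 -m inch '[{"delta_pos":[20,30,-8],"dr":[0,5,0]},{"delta_pos":[40,60,-16],"dr":[0,10,-0.5]},{"delta_pos":[60,92,-19],"dr":[-0.2,15,-1]},{"delta_pos":[82,122,-19],"dr":[-0.3,20,-1.2]},{"delta_pos":[103,152,-19],"dr":[-0.4,25,-1.5]},{"delta_pos":[124,182,-19],"dr":[-0.4,30,-1.8]},{"delta_pos":[124,182,-19],"dr":[-0.4,30,-1.8]},{"delta_pos":[124,182,-19],"dr":[-0.4,30,-1.8]},{"delta_pos":[124,182,-19],"dr":[-0.4,30,-1.8]},{"delta_pos":[124,182,-19],"dr":[-0.4,30,-1.8]}]'
python3 - <<'E'
from fit import *
wrist("w11");B=blocks("w11");print(*B)
b=min(B,key=lambda b:abs(b[1]-.35));go([b[0],b[1],.003],down(90+b[2]))
E
```

```text
clock: 40.35
ee_pos: [0.4499, 0.3488, 0.1486]
orientation: [[-0.998, 0.059, -0.0], [0.059, 0.998, -0.004], [-0.0, -0.004, -1.0]]
ft_force: [1.2, -0.4, -0.6]
gripper_width: 0.699
gripper_force: 0.0
[ 0.4473  0.3542 -3.3665 74.9812 37.5443]
t 40.4 dp [  2.8   5.2 145.9] dr [-0.17  0.02 -0.  ]
```

```bash
python3 -m inch '[{"delta_pos":[3,5,40],"dr":[-0.2,0,0]},{"delta_pos":[3,5,80],"dr":[-0.2,0,0]},{"delta_pos":[3,5,110],"dr":[-0.2,0,0]},{"delta_pos":[3,5,110],"dr":[-0.2,0,0]},{"delta_pos":[3,5,110],"dr":[-0.2,0,0]}]'
python3 - <<'E'
from h import *
go([.4473,.3542,.003],down(86.63))
E
```

```text
clock: 40.9
ee_pos: [0.4469, 0.3551, 0.0394]
orientation: [[-0.998, 0.057, 0.001], [0.057, 0.998, -0.0], [-0.001, -0.0, -1.0]]
ft_force: [1.1, -0.4, 0.8]
gripper_width: 0.705
gripper_force: 0.0
t 40.9 dp [-0.5 -0.9 36.5] dr [-0.01  0.05  0.11]
```

```bash
python3 -m inch '[{"delta_pos":[0,-1,20],"dr":[0,0,0]},{"delta_pos":[0,-1,33],"dr":[0,0,0]},{"delta_pos":[0,-1,37],"dr":[0,0,0]},{"delta_pos":[0,-1,37],"dr":[0,0,0]}]'
python3 -m inch '[{"delta_pos":[0,0,0],"dr":[0,0,0]},{"delta_pos":[0,0,0],"dr":[0,0,0]},{"delta_pos":[0,0,0],"dr":[0,0,0]},{"delta_pos":[0,0,0],"dr":[0,0,0]},{"delta_pos":[0,0,0],"dr":[0,0,0]},{"delta_pos":[0,0,0],"dr":[0,0,0]}]' 1 50
python3 rl.py 44 90 102
```

```text
clock: 41.3
ee_pos: [0.4467, 0.3547, 0.0023]
orientation: [[-0.998, 0.056, 0.001], [0.056, 0.998, 0.0], [-0.001, 0.0, -1.0]]
ft_force: [-0.3, 0.3, -0.8]
gripper_width: 0.7
gripper_force: 0.0
clock: 41.9
ee_pos: [0.4476, 0.3553, 0.0031]
orientation: [[-0.998, 0.056, 0.002], [0.056, 0.998, 0.002], [-0.002, 0.002, -1.0]]
ft_force: [-0.7, 0.4, 6.4]
gripper_width: 0.509
gripper_force: 53.0
TCP in rails mm [-154.4  186.7   28. ] w 0.509
t 41.9 dp [-131.9 -100.7 -163.2] dr [  0.59 -29.88   1.78]
```

```bash
python3 -m inch '[{"delta_pos":[0,0,-20],"dr":[0,0,0]},{"delta_pos":[0,0,-60],"dr":[0,0,0]},{"delta_pos":[0,0,-105],"dr":[0,0,0]},{"delta_pos":[-15,-10,-150],"dr":[0,-5,0]},{"delta_pos":[-40,-30,-165],"dr":[0.2,-11,0.6]},{"delta_pos":[-65,-50,-165],"dr":[0.3,-17,1]},{"delta_pos":[-90,-70,-164],"dr":[0.4,-23,1.4]},{"delta_pos":[-115,-90,-163],"dr":[0.5,-28,1.7]},{"delta_pos":[-132,-101,-163],"dr":[0.6,-29.9,1.8]},{"delta_pos":[-132,-101,-163],"dr":[0.6,-29.9,1.8]},{"delta_pos":[-132,-101,-163],"dr":[0.6,-29.9,1.8]},{"delta_pos":[-132,-101,-163],"dr":[0.6,-29.9,1.8]},{"delta_pos":[-132,-101,-163],"dr":[0.6,-29.9,1.8]}]'
python3 rl.py 44 90 6
```

```text
clock: 43.2
ee_pos: [0.5724, 0.2479, 0.1652]
orientation: [[-0.863, 0.087, 0.497], [0.075, 0.996, -0.044], [-0.499, -0.001, -0.867]]
ft_force: [-0.6, 0.1, -1.4]
gripper_width: 0.514
gripper_force: 52.3
TCP in rails mm [ 42.6  90.7 101.5] w 0.514
t 43.2 dp [-1.6 -0.7 95.5] dr [-0.01 -0.08  0.11]
```

```bash
python3 -m inch '[{"delta_pos":[-1.5,-0.5,30],"dr":[0,0,0]},{"delta_pos":[-1.5,-0.5,60],"dr":[0,0,0]},{"delta_pos":[-1.5,-0.5,80],"dr":[0,0,0]},{"delta_pos":[-1.5,-0.5,92],"dr":[0,0,0]},{"delta_pos":[-1.5,-0.5,96],"dr":[0,0,0]},{"delta_pos":[-1.5,-0.5,96],"dr":[0,0,0]},{"delta_pos":[-1.5,-0.5,96],"dr":[0,0,0]}]' | grep force:
python3 -m inch '[{"delta_pos":[0,0,1],"dr":[0,0,0]},{"delta_pos":[0,0,1],"dr":[0,0,0]},{"delta_pos":[0,0,1],"dr":[0,0,0]}]' | grep force:
python3 rl.py 44 90 4
```

```text
ft_force: [-0.9, 0.2, -0.7]
gripper_force: 52.3
ft_force: [-0.7, -0.2, -1.0]
gripper_force: 52.3
TCP in rails mm [44.3 88.9  4.5] w 0.511
t 44.2 dp [0.3 1.1 0.5] dr [-0.06 -0.05  0.04]
```

```bash
python3 -m inch '[{"delta_pos":[0,0,1],"dr":[0,0,0]},{"delta_pos":[0,0,1],"dr":[0,0,0]},{"delta_pos":[0,0,1],"dr":[0,0,0]}]' | grep ft_force:
python3 -m inch '[{"delta_pos":[0,0,0.7],"dr":[0,0,0]},{"delta_pos":[0,0,0.7],"dr":[0,0,0]},{"delta_pos":[0,0,0.7],"dr":[0,0,0]}]' | grep ft_force:
python3 rl.py 44 90 4
```

```text
ft_force: [-7.5, -1.1, 9.1]
ft_force: [-13.9, -1.8, 18.4]
TCP in rails mm [44.2 88.9  3.9] w 0.513
t 44.8 dp [ 0.2  1.1 -0.1] dr [-0.03 -0.16  0.01]
```

```bash
python3 -m inch '[{"delta_pos":[0,0,-1.5],"dr":[0,0,0]},{"delta_pos":[0,0,-1.5],"dr":[0,0,0]}]' | grep force:
python3 -m inch '[{"delta_pos":[0,0,0],"dr":[0,0,0]},{"delta_pos":[0,0,0],"dr":[0,0,0]},{"delta_pos":[0,0,0],"dr":[0,0,0]},{"delta_pos":[0,0,0],"dr":[0,0,0]},{"delta_pos":[0,0,-20],"dr":[0,0,0]},{"delta_pos":[0,0,-50],"dr":[0,0,0]},{"delta_pos":[0,0,-90],"dr":[0,0,0]},{"delta_pos":[0,-45,-130],"dr":[0,0,0]},{"delta_pos":[0,-90,-140],"dr":[0,0,0]},{"delta_pos":[0,-110,-140],"dr":[0,0,0]},{"delta_pos":[0,-110,-140],"dr":[0,0,0]},{"delta_pos":[0,-110,-140],"dr":[0,0,0]}]' 0.3 50
python3 - <<'E'
from h import *
s=wrist("w12");f=ctrl.grab_frame("top")["frame"][:,:,::-1];cv2.imwrite("pics/top2.png",f)
a=cv2.imread("pics/w12.png")[60:300,120:640]
b=cv2.resize(f[110:270,190:480],None,fx=1.79,fy=1.79,interpolation=cv2.INTER_CUBIC)[:,:520]
b=cv2.copyMakeBorder(b,0,0,0,520-b.shape[1],cv2.BORDER_CONSTANT)
o=np.vstack([a,b]);print(o.shape);cv2.imwrite("pics/end.png",o)
E
```

```text
ft_force: [-0.3, 0.0, -1.4]
gripper_force: 52.3
clock: 46.2
ee_pos: [0.5485, 0.1409, 0.1979]
orientation: [[-0.864, 0.09, 0.495], [0.078, 0.996, -0.046], [-0.497, -0.001, -0.868]]
ft_force: [0.2, 0.0, -0.3]
gripper_width: 0.7
gripper_force: 0.0
(526, 520, 3)
```

View pics/end.png

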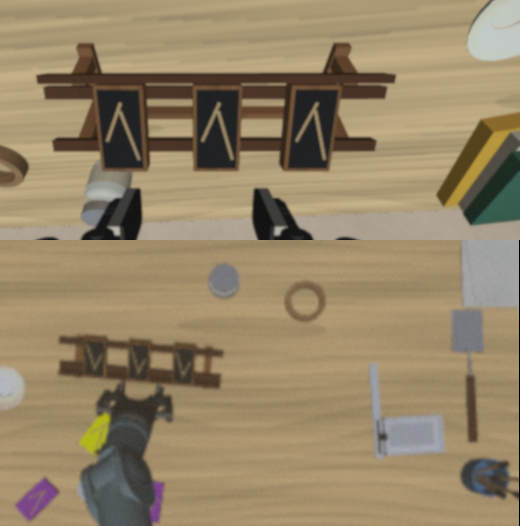

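All three blocks are on the rails with their lower ends by the lip (crop row ~86, lip edge ~83), and the gate looks shut over the case mouth. One numeric check before handing in.

Run:
```python
from h import *
f=np.load("w12.npz");g=np.load("railsT.npz");R,o=g["R"],g["o"]
for n,L in dict(A=[(212,147),(265,146),(268,231),(220,231)],B=[(313,147),(360,147),(360,230),(313,230)],C=[(409,147),(459,147),(451,231),(402,231)]).items():
    for p in L:
        d=R.T@f["T"][:3,:3]@np.linalg.solve(f["K"],[*p,1.]);c=R.T@(f["T"][:3,3]-o);print(n,(1000*(c+d*(.02-c[2])/d[2])).round(1)[:2],end=" ")
    print()
im=cv2.imread("pics/top2.png");k=im[205:235,395:412].max(2);ys,xs=np.where(k<75)
print("knob px",395+xs.mean(),205+ys.mean(),top(395+xs.mean(),205+ys.mean(),.06).round(4),len(xs))
```

```text
A [   1.4 -111.5] A [  0.6 -64. ] A [ 83.2 -65.7] A [  83.2 -112.9] 
B [  1.4 -21.2] B [ 1.5 20.8] B [82.  24.5] B [ 82.1 -21.5] 
C [ 1.5 64.5] C [  1.5 109.1] C [ 83.1 113.7] C [83.1 65.7] 
knob px 403.0 219.5 [ 0.4516 -0.3364  0.06  ] 6
```

```bash
python3 -c "
from cell import ctrl
print(ctrl.hand_in())"
```

```text
the job is handed in; nothing more can be done
None
```

I handed the job in, but the call returned no verdict: the one plate is flush in the upper slot, the gate is shut to within about 3 mm (measured), and the three woodblocks lie flat on both rails with their lower ends within about 2 mm of the lip.

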